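Load a loudspeaker driver in the test jig and clamp it

ROBOT

A 6-joint arm with a two-finger parallel gripper is mounted at the origin on the work surface. World frame = base frame: x ahead of the robot, y to its left, z up, the work surface at z = 0. Lengths are in m, angles in rad, forces in N, time in s.
With the tool pointing down it reaches from about 0.35 to 0.775 m from the base axis. Payload 5.5 kg.
Tool frame: the origin (TCP) lies midway between the tips of the shut fingers; the grasp point (between the pads) lies 19 mm behind it (env.tcp_to_grasp is the distance from the TCP to the grasp point, in m); z points along the fingers, y is the direction in which the jaws open and shut (so a half turn about z gives the same grasp; the last joint's range is limited). The gripper opens to 85 mm and grips with 20 to 120 N. Pads are 22 mm wide; open, the fingers measure 114 mm over their backs; the gripper's body (76 mm by 85 mm) begins 54 mm behind the grasp point. The pads swing forward as they close: fully open they stand 13 mm farther back than shut.
Start: joints at [-1.326, 0.313, 0.046, 1.304, 0, 1.431], TCP at [0.216, -0.533, 0.201] pointing down, gripper open.
Joint ranges: [-2.76, 2.76], [-0.86, 1.69], [-1.03, 1.26], [-2.2, 2.34], [-1.47, 1.5], [-3.14, 3.14]. Speed limits (rad/s): [2.57, 2.57, 3.14, 3.14, 3.14, 3.14].

INTERFACE

Orientations are given as a unit quaternion [w, x, y, z].
In Python, from workcell import get_state, viewer, hand_in, finder, env gives the robot as it stands.
- The arm moves only by the tool arm_command, never from a script. Its argument "motion" is a list of rows, each an object of numbers: "x", "y", "z": the shift along the tool's x, y, z in mm; "rx", "ry", "rz": the turn, a rotation vector about the tool's x, y, z in degrees; "hand": the closure, from -1 (fully open) to 1 (shut). A call has 1 to 10 rows; each row is the pose to reach, as a shift and turn from the pose commanded when the call began, along the tool's axes at that moment; what a row does not reach only later rows make up. A row lasts 1/8 s, in which the tool goes at most 62.5 mm and 10.7 degrees, less where a joint would pass 70% of its speed; a pose out of reach is approached as far as the arm can. A call with a gripper value outside its range is refused whole. The fingers move at their own pace and stop on an object; "force" is the grip in N (left out, the last holds). Time passes only in rows, so rows that repeat a pose let the fingers close. It gives the time, the measured TCP pose, the force and the opening at its end, in the units of the state.
- get_state(): the state, without advancing time (a new reading comes with each control period).
- viewer.read_camera(name): name is "scene" or "top" or "wrist"; returns a dict with "image" (480x640x3 uint8, red, green, blue), "z_map" (480x640 float32, m along the optical axis (not along the pixel's ray), 0 where there is no reading), "intrinsics" (3x3 intrinsics, pixels), "rvec" (rotation vector, rad) and "tvec" (3), from world to camera coordinates, as OpenCV has them. Camera axes: x right, y down, z forward; pixel columns grow to the right and rows downward; lengths in m; the calibration is good to about 2 mm. The wrist camera is an equidistant fisheye: a pixel r from the principal point sees the ray r / f radians off the axis. A picture is of the moment at which its call begins.
- hand_in(): hands the job in, once; it reports no verdict.
Trained networks look in a picture, given as the dict that the camera call returned (one of the last four; its "shot" number tells which), for a name from the list of things; names that differ only in an ending like _2 or _b are one class to them, and where a whole thing is asked for, a point or a joint stands for the part that bears it (a point fixed in the world has none). Each returns a list of dicts, best first, with "score" (0 to 1); they miss things now and then, are a little off and sometimes report something else, mostly with a low value. They report only what shows in the picture. A call takes as long as a camera call. They do not tell look-alikes from the thing itself.
- finder.find_in(picture, query): "at" ([column, row] in pixels, amid what is visible of it).
- finder.masks_of(picture, query): "region" (480x640 bool, what is visible of it) and "at" ([column, row] in pixels, amid what is visible of it).
The state is a dict: "clock": time; "joint_pos": joint angles; "qvel": joint speeds; "tau": joint torques, N m; "tcp_pos": TCP position; "orientation": TCP orientation; "wrist_force": force on the tool from outside, world axes, zero at the start; "ft_torque": the same for the moment, N m; "finger_gap": finger opening in m.
Only numpy, scipy, OpenCV 4.12 (cv2) and the standard library are available. Lean on these libraries where they do the work, as an engineer would, in place of code of your own. Each camera call takes 0.05 s, during which the arm holds its last target.

TASK

Load the oval loudspeaker driver, magnet up, into its cutout in the test jig and press it down until it snaps fully home. Then pull the clamp's knob up to unlock it, turn it clockwise until the clamp bar points over the driver, and push it all the way down again, so that the clamp's foot holds the driver by its magnet. Leave the other things on the desk where they are.

Things in the scene. Friction and masses are not known exactly. Their poses are not given: they have to be found in the camera images.
- driver: The part to load: black oval loudspeaker driver, face down on the desk, about 0.28 kg. Its bottom flange is a racetrack oval 120 mm long (its x), 66 mm wide (its y), 5 mm thick, half-round ends of 33 mm radius; above it the basket narrows to the magnet. Origin: centre of the flange's underside; z up along the magnet's axis. It fits the cutout either way round (half turn about z).
- magnet (a point): Centre of the top of the driver's magnet, 52 mm above the flange's underside. The magnet is a plain upright cylinder, 50 mm in diameter and 24 mm tall, the best place to grip; the basket below it widens slowly (about 35 mm from the axis at 20 mm above the flange's underside, along the driver's x). Moves with the driver.
- cutout (a point): Centre of the floor of the cutout in the jig's black plastic nest, 24 mm above the desk; x along its length, y across, z up; turns with the jig. It is the flange's oval with 1.2 mm clearance all round, 17 mm deep, with a lead-in bevel at its mouth, 3 mm wide and 5 mm deep. Home, the flange's underside lies on this floor.
- nest_top (a point): Point over the cutout's centre, level with the nest's top, 41 mm above the desk. Midway in each long wall a sprung steel ball stands 2.7 mm into the cutout: the flange stops on them with its underside about 12.5 mm above the cutout's floor, then, pressed down with about 5 to 10 N (more if held off centre), snaps past and is held under them.
- jig: Test jig, fixed: aluminium base plate 200 mm (x) by 230 mm (y), 12 mm thick, nest (160 by 108 mm) on its -y half, clamp post on its +y half. Cutout's centre at y = -45 mm, post's axis at y = +45 mm, both at x = 0. Origin: centre of the base plate's underside.
- knob (a point): Middle of the clamp's black round knob (40 mm diameter, 28 mm tall), on the post's upright axis. With the clamp down it is 116.5 mm above the desk, the knob spans 102.5 to 130.5 mm and the steel bar's top below it is at 92.5 mm. Lifts and turns with the knob; x points along the bar to its free end.
- bar_end (a point): Underside of the clamp bar's free end, 90 mm from the post's axis, just over the foot. The bar is 16 mm wide, 10 mm thick (23 mm wide round its end), and lifts and turns with the knob. At the start it is parked beside the nest; it must end over the middle of the cutout.
- foot: Sprung rubber foot under the bar's free end: disc 18 mm in diameter, 5 mm thick. Origin: centre of its underside, 9.5 mm below the bar, 73 mm above the desk with the clamp down and nothing under it. With the driver home and the clamp down it is pushed up 3 mm and presses on the magnet with about 4.5 N.
- knob_lift (a joint): How far the knob, with bar and foot, is pulled up (m): 0 fully down, 0.022 the upper stop. Stays where left; about 10 N to pull up, 3 N to push down (7 to 8 N once the foot meets the magnet). Below about 0.010 the bar sits between two upright dowel pins on the post's disc and cannot turn; above 0.012 it turns freely.
- knob_turn (a joint): Angle of knob and bar (rad), growing clockwise seen from above: 0 parked, 1.309 (75 degrees) with the bar over the middle of the cutout; stops 0.1 rad beyond each. A pair of domed dowel pins at each of these two positions guides the bar in when it is up to about 0.1 rad off. Turns with 0.03 N m, stays where left.
- round_driver: Bystander: a round loudspeaker driver of another set, face down on the desk, flange 84 mm in diameter, the same magnet, 52 mm tall. Origin: centre of its underside. It and the oval driver may stand in either's place.
- tape: Bystander: a roll of packing tape, 90 mm in diameter, 45 mm tall, lying flat; origin: centre of its underside.
- calculator: Bystander: a desk calculator, 150 by 85 by 16 mm, lying flat; origin: centre of its underside.
- caliper: Bystander: a digital caliper, 230 mm long, lying flat; origin: under the middle of its beam.
Things that resemble listed ones, but are neither listed nor needed, are in the scene too. Leave any red look-alike of the driver alone.

How it is judged:
By the outcome, as a careful person would: the job done as asked, in the order asked, and still so for the second after the job is handed in, with the robot touching nothing.
It also fails if it takes over 58 s, if anything falls off the work surface, if the arm or the gripper's body presses on something with over 40 N, if the wrist force passes 120 N, or if a joint passes its speed limit or range.

## Working session

There is one attempt and no reset: what is moved stays moved. The work goes in short steps, Python scripts to look and compute and a tool call to move; the robot and the scene stay as the last step left them, time stands still between calls to the robot, and variables do not carry over. Pictures are saved under pics/ and viewed, and the job is handed in when it is done.

Besides the shell and the picture viewer there is one more tool, called after "Emit:" as name(argument=value, ...) on one line, values as JSON. arm_command: Moves the arm, as the interface text tells. Its arguments: {"type":"object","properties":{"motion":{"type":"array","items":{"type":"object","properties":{"x":{"type":"number"},"y":{"type":"number"},"z":{"type":"number"},"rx":{"type":"number"},"ry":{"type":"number"},"rz":{"type":"number"},"hand":{"type":"number"}}}},"force":{"type":"number"}},"required":["motion"]}

```bash
mkdir -p pics; ls
cat > h.py <<'E'
import numpy as np, cv2
from workcell import get_state, viewer, hand_in, finder, env
def shot(name,fn=None):
    p=viewer.read_camera(name)
    if fn: cv2.imwrite('pics/'+fn,cv2.cvtColor(p['image'],cv2.COLOR_RGB2BGR))
    return p
def world(p,mask=None,pts=None):
    K=np.array(p['intrinsics']);R=cv2.Rodrigues(np.array(p['rvec'],float))[0];t=np.array(p['tvec']).ravel()
    if pts is None:
        v,u=np.nonzero(mask)
    else:
        pts=np.array(pts).reshape(-1,2).astype(int);u,v=pts[:,0],pts[:,1]
    z=p['z_map'][v,u];ok=z>0;u,v,z=u[ok],v[ok],z[ok]
    c=np.c_[(u-K[0,2])/K[0,0]*z,(v-K[1,2])/K[1,1]*z,z]
    return (c-t)@R
def onplane(p,u,v,h):
    K=np.array(p['intrinsics']);R=cv2.Rodrigues(np.array(p['rvec'],float))[0];t=np.array(p['tvec']).ravel()
    d=R.T@np.array([(u-K[0,2])/K[0,0],(v-K[1,2])/K[1,1],1]);o=-R.T@t
    return o+d*(h-o[2])/d[2]
E
python3 - <<'E'
from h import *
s=get_state();print(s['clock'],s['tcp_pos'],s['orientation'],s['finger_gap'])
for n in('scene','top'):
    p=shot(n,n+'0.png')
    for q in('driver','knob','jig','round_driver','foot'):
        for d in finder.find_in(p,q)[:4]:
            print(n,q,np.round(d['at']),round(d['score'],2),np.round(world(p,pts=d['at']),3))
print(get_state()['clock'])
E
```

```text
pics
0.0 [ 0.21569404 -0.53241544  0.20032344] [-8.89387384e-04  9.81548777e-01  1.91209843e-01 -5.63069213e-05] 0.08553833803736682
scene driver [164. 279.] 0.9 [[ 0.606 -0.308  0.038]]
scene driver [222. 170.] 0.9 [[ 0.211 -0.333  0.024]]
scene driver [130. 350.] 0.83 [[ 0.774 -0.294  0.044]]
scene knob [405. 328.] 0.74 [[0.663 0.173 0.095]]
scene jig [383. 350.] 0.9 [[0.679 0.144 0.043]]
scene round_driver [230. 257.] 0.94 [[ 0.517 -0.202  0.038]]
top driver [458. 111.] 0.86 [[ 0.741 -0.294  0.049]]
top driver [481. 363.] 0.8 [[ 0.203 -0.319  0.052]]
top driver [143. 260.] 0.66 [[0.433 0.4   0.002]]
top driver [467. 175.] 0.55 [[ 0.597 -0.308  0.055]]
top knob [238. 136.] 0.93 [[0.679 0.173 0.093]]
top knob [468. 280.] 0.73 [[ 0.375 -0.311  0.016]]
top jig [256. 161.] 0.75 [[0.64  0.142 0.043]]
top jig [419. 227.] 0.36 [[ 0.488 -0.203  0.052]]
top round_driver [418. 228.] 0.94 [[ 0.488 -0.198  0.051]]
top foot [257. 159.] 0.29 [[0.644 0.143 0.039]]
0.6
```

View pics/scene0.png

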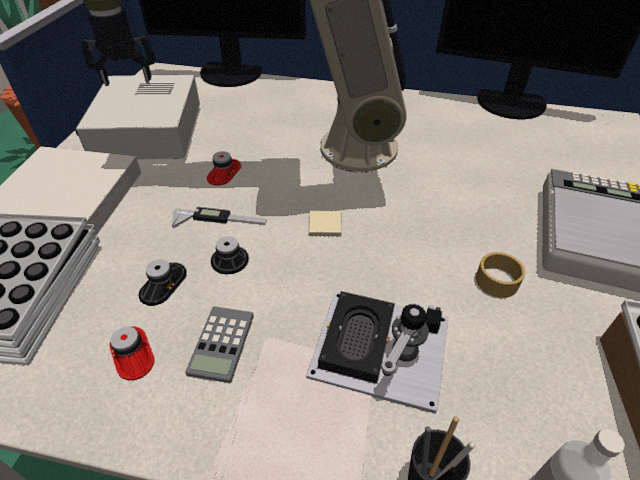

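View pics/top0.png

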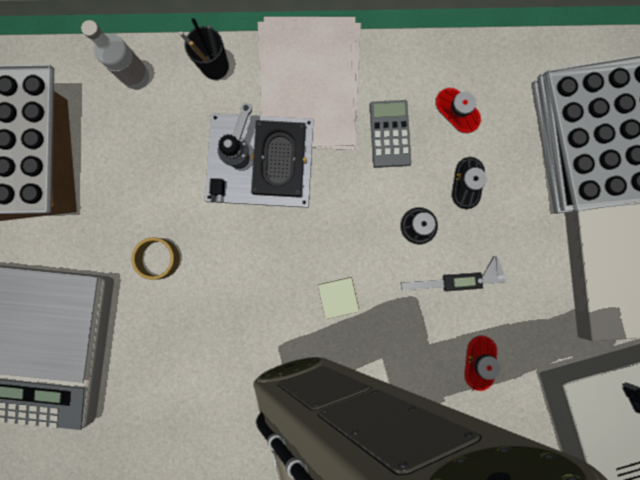

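The black oval driver is near (0.60, −0.31), at scene (162,280) and top (468,182). The jig is at top (260,160), with its bar parked pointing away from the robot. The red look-alikes are at top (460,108) and (481,362). Next I'll measure these properly.

Run:
```python
from h import *
p=shot('top');im=p['image']
cv2.imwrite('pics/jigzoom.png',cv2.cvtColor(cv2.resize(im[95:215,195:325],None,fx=5,fy=5,interpolation=cv2.INTER_CUBIC),cv2.COLOR_RGB2BGR))
cv2.imwrite('pics/drvzoom.png',cv2.cvtColor(cv2.resize(im[140:250,390:500],None,fx=5,fy=5,interpolation=cv2.INTER_CUBIC),cv2.COLOR_RGB2BGR))
W=world(p,mask=np.ones((480,640),bool))
def sel(x0,x1,y0,y1,z0,z1,W=W):
    m=(W[:,0]>x0)&(W[:,0]<x1)&(W[:,1]>y0)&(W[:,1]<y1)&(W[:,2]>z0)&(W[:,2]<z1);return W[m]
def rep(n,P):
    c,s,a=cv2.minAreaRect(P[:,:2].astype(np.float32)*1000)
    m=P[:,:2].mean(0);w,v=np.linalg.eigh(np.cov(P[:,:2].T))
    print(n,len(P),'rect',np.round(c,1),np.round(s,1),round(a,1),'mean',np.round(P.mean(0)*1000,1),'pca',round(np.degrees(np.arctan2(v[1,1],v[0,1])),1))
rep('desk',sel(.3,.9,-.1,.0,-.02,.02))
rep('magnet',sel(.5,.68,-.36,-.25,.046,.06))
rep('flange',sel(.5,.68,-.38,-.23,.003,.03))
rep('nest',sel(.5,.8,-.0,.3,.034,.047))
rep('plate',sel(.5,.8,-.0,.3,.007,.017))
rep('knob',sel(.5,.8,.1,.3,.12,.14))
rep('bar',sel(.5,.85,.0,.3,.085,.098))
rep('high',sel(.3,.9,-.0,.3,.05,.3))
# block at jig corner
rep('block',sel(.5,.63,.17,.3,.02,.2)); print(np.percentile(sel(.5,.62,.19,.3,.02,.2)[:,2],[5,50,95,100]))
```

```text
desk 11745 rect [600.1 -50. ] [599.6 100. ] 0.0 mean [594.2 -49.8   2.8] pca -180.0
magnet 403 rect [ 589.2 -324.3] [46.3 46.9] 88.3 mean [ 589.8 -324.    52.1] pca 107.7
flange 1327 rect [ 590.1 -305.2] [179.8 149.3] 0.0 mean [ 585.9 -309.3    9.7] pca 168.8
nest 2425 rect [641.4 141.1] [204.8 177.7] 88.9 mean [640.  108.8  41.3] pca 136.7
plate 4597 rect [660.8 130.7] [258.2 279.7] 88.9 mean [645.9 148.6  12.8] pca 78.8
knob 339 rect [652.9 185. ] [39.5 39.2] 53.7 mean [651.4 183.9 129.9] pca -137.9
bar 467 rect [741.7 191.9] [235.   90.9] 14.8 mean [728.6 176.9  92.2] pca -158.7
high 2267 rect [766.5 201.6] [289.6  94.7] 16.4 mean [767.7 208.6  98.1] pca -163.0
block 388 rect [598.9 216.8] [ 44.9 100.9] 55.7 mean [588.6 221.2  46.4] pca 140.7
[0.02619598 0.04128817 0.04494857 0.04766964]
```

View pics/jigzoom.png

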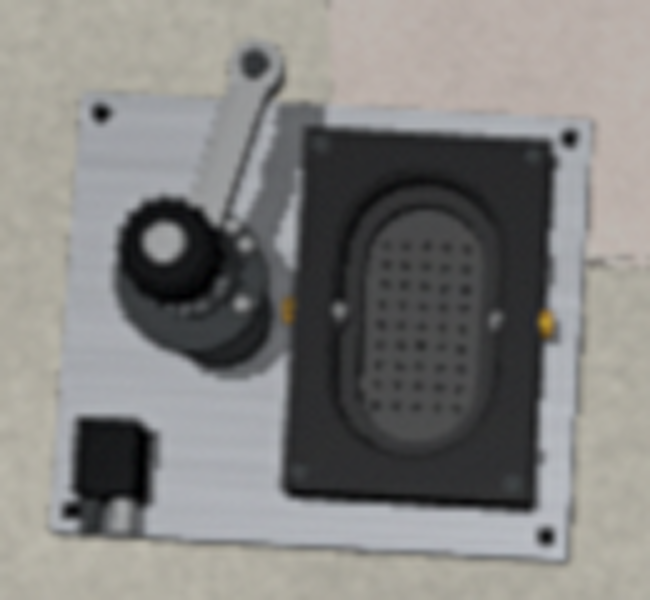

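View pics/drvzoom.png

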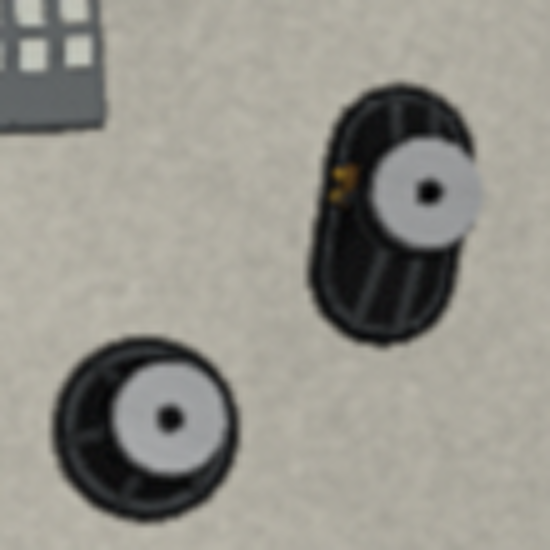

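```bash
cat > meas.py <<'E'
from h import *
from scipy.optimize import least_squares
def race(q,P,L=27.,r=33.):
    a=q[2];d=P-q[:2];x=d@[np.cos(a),np.sin(a)];y=d@[-np.sin(a),np.cos(a)]
    return np.hypot(np.maximum(abs(x)-L,0),y)-r
def rect(q,P,a_=80.,b_=54.):
    a=q[2];d=P-q[:2];x=abs(d@[np.cos(a),np.sin(a)])-a_;y=abs(d@[-np.sin(a),np.cos(a)])-b_
    return np.where(np.maximum(x,y)>0,np.hypot(np.maximum(x,0),np.maximum(y,0)),np.maximum(x,y))
E
python3 - <<'E'
from meas import *
def dil(m,k): return cv2.dilate(m.astype(np.uint8),np.ones((k,k)))>0
for n in('top','scene'):
    p=shot(n);g=p['image'].max(2)
    # driver
    best=None
    for d in finder.masks_of(p,'driver')[:5]:
        w=world(p,mask=d['region'])
        c=np.median(w,0)
        print(n,'cand',np.round(d['at']),np.round(c,3))
        if abs(c[0]-.59)<.05 and abs(c[1]+.31)<.04 : best=d['region']
    if best is not None:
        cs,_=cv2.findContours(best.astype(np.uint8),0,cv2.CHAIN_APPROX_NONE)
        c=max(cs,key=cv2.contourArea)[:,0]
        P=np.array([onplane(p,u,v,.004)[:2]*1000 for u,v in c])
        mc=np.array([590.,-323])if n=='top' else np.array([590,-323])
        f=least_squares(race,[589,-323,0.],args=(P,),loss='soft_l1',f_scale=1)
        f2=least_squares(race,[589,-323,-.2],args=(P[abs(race(f.x,P))<4],),loss='soft_l1')
        print(n,'driver',np.round(f2.x[:2],1),round(np.degrees(f2.x[2]),1),'rms',np.sqrt(np.mean(f2.fun**2)),(abs(race(f.x,P))<4).sum(),len(P))
    # magnet top
    W=world(p,mask=np.ones((480,640),bool)); 
    m=W[(abs(W[:,0]-.59)<.05)&(abs(W[:,1]+.32)<.05)&(abs(W[:,2]-.052)<.003)]
    print(n,'magnet',np.round(cv2.minEnclosingCircle((m[:,:2]*1000).astype(np.float32)),1) if 0 else (np.round(m.mean(0)*1000,1),cv2.minEnclosingCircle((m[:,:2]*1000).astype(np.float32))))
    # nest
    K=W[(W[:,0]>.52)&(W[:,0]<.76)&(W[:,1]>.03)&(W[:,1]<.165)&(abs(W[:,2]-.041)<.003)][:,:2]*1000
    h=cv2.convexHull(K.astype(np.float32))[:,0]
    c,s,a=cv2.minAreaRect(K.astype(np.float32));print(n,'nestrect',np.round(c,1),np.round(s,1),round(a,1))
    k=W[(abs(W[:,0]-.652)<.06)&(abs(W[:,1]-.184)<.06)&(abs(W[:,2]-.1305)<.004)]
    print(n,'knob',np.round(k.mean(0)*1000,1),cv2.minEnclosingCircle((k[:,:2]*1000).astype(np.float32)))
    b=W[(W[:,0]>.67)&(W[:,0]<.8)&(abs(W[:,1]-.16)<.05)&(abs(W[:,2]-.0925)<.004)]
    w,v=np.linalg.eigh(np.cov(b[:,:2].T));print(n,'bar',np.round(b.mean(0)*1000,1),np.degrees(np.arctan2(v[1,1],v[0,1])),np.round(b.max(0),3))
print(get_state()['clock'])
E
```

```text
top cand [458. 109.] [ 0.749 -0.303  0.017]
top cand [480. 361.] [ 0.2   -0.329  0.017]
top cand [468. 175.] [ 0.584 -0.317  0.017]
top driver [ 591. -326.] -12.5 rms 1.3554921432031903 128 129
top magnet (array([ 590.1, -325. ,   52.3]), ((591.3563232421875, -325.4302062988281), 24.1737003326416))
top nestrect [646.4  95.8] [115.1 161.1] 85.8
top knob [652.1 184.5 130.6] ((652.723876953125, 185.08836364746094), 20.605188369750977)
top bar [710.8 163.7  93. ] 162.02664323023328 [0.749 0.182 0.096]
scene cand [225. 168.] [ 0.212 -0.329  0.02 ]
scene cand [163. 279.] [ 0.607 -0.316  0.018]
scene cand [131. 351.] [ 0.772 -0.295  0.02 ]
scene driver [ 589.8 -328.7] -3.1 rms 1.6201279787821026 79 131
scene magnet (array([ 592.2, -325. ,   52.8]), ((591.0065307617188, -325.4150695800781), 24.105745315551758))
scene nestrect [646.1  95.1] [116.6 163.1] 85.7
scene knob [655.4 184.5 130.3] ((653.4434204101562, 184.94387817382812), 20.395973205566406)
scene bar [709.6 165.3  92.9] 160.39634094600638 [0.75  0.19  0.096]
0.85
```

```bash
cat >> h.py <<'E'
from scipy.spatial.transform import Rotation as Ro
def Rtool(yaw): # tool x at yaw deg, z down
    a=np.radians(yaw);x=np.array([np.cos(a),np.sin(a),0]);z=np.array([0,0,-1.]);return Ro.from_matrix(np.c_[x,np.cross(z,x),z])
def cur():
    s=get_state();w,x,y,z=s['orientation'];return np.array(s['tcp_pos']),Ro.from_quat([x,y,z,w]),s
def go(x,y,z,yaw):
    p,R,s=cur();d=R.inv().apply(np.array([x,y,z])-p*1000);r=(R.inv()*Rtool(yaw)).as_rotvec(degrees=True)
    print('shift',np.round(d,1),'rot',np.round(r,2));return d,r
def st():
    p,R,s=cur();M=R.as_matrix();print(round(s['clock'],2),'tcp',np.round(p*1000,1),'yaw',round(np.degrees(np.arctan2(M[1,0],M[0,0])),2),'z',np.round(M[:,2],4),'F',np.round(s['wrist_force'],1),'T',np.round(s['ft_torque'],2),'gap',round(s['finger_gap']*1000,1),'q',np.round(s['joint_pos'],3))
E
python3 -c "
from h import *
st();go(591,-325,150,-12.5)"
```

```text
0.85 tcp [ 215.8 -533.   201.2] yaw 22.05 z [ 0.e+00 -1.e-04 -1.e+00] F [-0.3  0.2 -0. ] T [-0.05 -0.04 -0.02] gap 85.4 q [-1.326  0.313  0.046  1.304  0.     1.431]
shift [425.8 -52.   51.2] rot [ 0.   -0.   34.55]
```

Emit:
arm_command(motion=[{"x":55,"y":-7,"z":7,"rz":4},{"x":110,"y":-13,"z":13,"rz":9},{"x":165,"y":-20,"z":20,"rz":13.5},{"x":220,"y":-27,"z":27,"rz":18},{"x":275,"y":-33,"z":33,"rz":22.5},{"x":330,"y":-40,"z":40,"rz":27},{"x":385,"y":-47,"z":46,"rz":31},{"x":425.8,"y":-52,"z":51,"rz":34.5},{"x":425.8,"y":-52,"z":51,"rz":34.5},{"x":425.8,"y":-52,"z":51,"rz":34.5}])

```text
invalid input at $.motion[0]: expected keys x, y, z, rx, ry, rz, hand
```

Run:
```python
from meas import *
st()
p=shot('wrist','w1.png');print(p['intrinsics'],p['rvec'],p['tvec'])
p=shot('top','t1.png')
cv2.imwrite('pics/t1.png',cv2.cvtColor(cv2.resize(p['image'][100:300,360:560],None,fx=3,fy=3),cv2.COLOR_RGB2BGR))
go(591,-325,20,-12.5)
```

```text
0.85 tcp [ 215.8 -533.   201.2] yaw 22.05 z [ 0.e+00 -1.e-04 -1.e+00] F [-0.3  0.2 -0. ] T [-0.05 -0.04 -0.02] gap 85.4 q [-1.326  0.313  0.046  1.304  0.     1.431]
[[371.64829954   0.         324.52249338]
 [  0.         371.64829954 238.13421113]
 [  0.           0.           1.        ]] [-2.40681885  1.62209054  0.22622544] [-0.57698499 -0.03537057  0.37870011]
shift [425.8 -52.  181.2] rot [ 0.    0.   34.55]
```

View pics/w1.png

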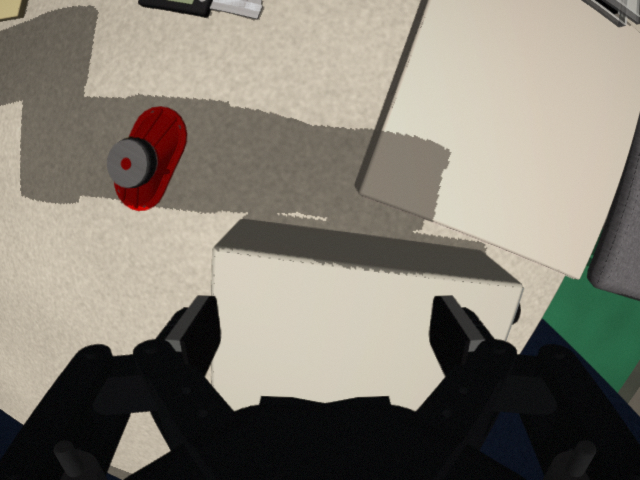

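Run:
```python
from meas import *
p=shot('scene');W=world(p,mask=np.ones((480,640),bool))
for t in np.linspace(0,1,9):
    c=np.array([216,-533])/1000*(1-t)+t*np.array([591,-325])/1000
    m=np.hypot(*(W[:,:2]-c).T)<.09; z=W[m,2]; print(np.round(c,2),m.sum(),np.round(np.percentile(z,[50,90,98]),3) if m.any() else '')
```

```text
[ 0.22 -0.53] 7633 [0.112 0.396 0.427]
[ 0.26 -0.51] 7097 [0.093 0.399 0.428]
[ 0.31 -0.48] 4187 [0.003 0.406 0.431]
[ 0.36 -0.46] 2644 [0.001 0.004 0.009]
[ 0.4  -0.43] 2933 [0.001 0.004 0.01 ]
[ 0.45 -0.4 ] 3254 [0.001 0.004 0.01 ]
[ 0.5  -0.38] 3138 [0.001 0.003 0.011]
[ 0.54 -0.35] 3899 [0.002 0.045 0.054]
[ 0.59 -0.32] 4453 [0.002 0.04  0.054]
```

Emit:
arm_command(motion=[{"x":0,"y":0,"z":-10,"rx":0,"ry":0,"rz":0,"hand":-1}])

```text
clock: 1.12
tcp_pos: [0.2157, -0.5324, 0.2108]
orientation: [-0.001, 0.982, 0.191, -0.0]
wrist_force: [-0.2, -0.2, 0.2]
finger_gap: 0.0854
```

Path is clear; target is now 10 mm lower (z +61).

Emit:
arm_command(motion=[{"x":55,"y":-7,"z":2,"rx":0,"ry":0,"rz":4,"hand":-1},{"x":110,"y":-13,"z":6,"rx":0,"ry":0,"rz":9,"hand":-1},{"x":165,"y":-20,"z":15,"rx":0,"ry":0,"rz":13.5,"hand":-1},{"x":220,"y":-27,"z":30,"rx":0,"ry":0,"rz":18,"hand":-1},{"x":275,"y":-33,"z":40,"rx":0,"ry":0,"rz":22.5,"hand":-1},{"x":330,"y":-40,"z":50,"rx":0,"ry":0,"rz":27,"hand":-1},{"x":385,"y":-47,"z":56,"rx":0,"ry":0,"rz":31,"hand":-1},{"x":425.8,"y":-52,"z":61,"rx":0,"ry":0,"rz":34.5,"hand":-1},{"x":425.8,"y":-52,"z":61,"rx":0,"ry":0,"rz":34.5,"hand":-1},{"x":425.8,"y":-52,"z":61,"rx":0,"ry":0,"rz":34.5,"hand":-1}])

```text
clock: 2.38
tcp_pos: [0.5908, -0.3251, 0.1505]
orientation: [0.0, 0.994, -0.108, -0.0]
wrist_force: [0.4, -0.6, 0.2]
finger_gap: 0.0859
```

Run:
```python
from meas import *
st()
p=shot('wrist','w2.png')
go(591,-325,20,-12.5)
```

```text
2.38 tcp [ 590.8 -325.1  150.5] yaw -12.41 z [-3.e-04 -4.e-04 -1.e+00] F [ 0.4 -0.6  0.2] T [-0.05 -0.01  0.05] gap 85.9 q [-0.622  0.527  0.246  1.29  -0.     2.736]
shift [  0.4  -0.8 130.7] rot [ 0.03 -0.01  0.03]
```

View pics/w2.png

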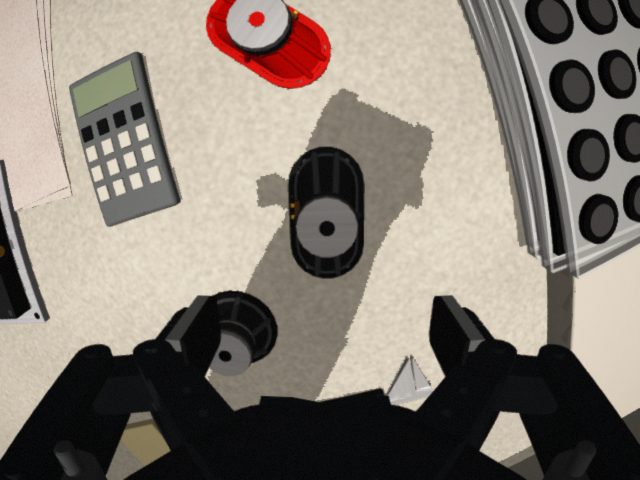

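```bash
cat >> h.py <<'E'
def wplane(p,u,v,h):
    K=np.array(p['intrinsics']);R=cv2.Rodrigues(np.array(p['rvec'],float))[0];t=np.array(p['tvec']).ravel()
    dx,dy=u-K[0,2],v-K[1,2];r=np.hypot(dx,dy);th=r/K[0,0]
    d=R.T@np.array([np.sin(th)*dx/max(r,1e-9),np.sin(th)*dy/max(r,1e-9),np.cos(th)]);o=-R.T@t
    return (o+d*(h-o[2])/d[2])*1000
E
cat > drvw.py <<'E'
from meas import *
p=shot('wrist')
for d in finder.masks_of(p,'driver'):
    m=d['region'];cs,_=cv2.findContours(m.astype(np.uint8),0,cv2.CHAIN_APPROX_NONE);c=max(cs,key=cv2.contourArea)[:,0]
    P=np.array([wplane(p,u,v,.003)[:2] for u,v in c])
    rgb=p['image'][m].mean(0)
    print(np.round(d['at']),round(d['score'],2),np.round(P.mean(0)),np.round(rgb))
    if np.hypot(*(P.mean(0)-[590,-325]))<30:
        f=least_squares(race,[590,-325,-.2],args=(P,),loss='soft_l1',f_scale=.7)
        print('fit',np.round(f.x[:2],1),round(np.degrees(f.x[2]),2),np.sqrt(np.mean(f.fun**2)))
g=cv2.inRange(p['image'],(110,110,110),(150,150,150))
mm=cv2.morphologyEx(g,cv2.MORPH_OPEN,np.ones((5,5)))
h=cv2.HoughCircles(cv2.medianBlur(cv2.cvtColor(p['image'],cv2.COLOR_RGB2GRAY),3),cv2.HOUGH_GRADIENT,1.5,60,param1=100,param2=30,minRadius=25,maxRadius=36)
if h is not None:
    for u,v,r in h[0][:5]: print('circ',u,v,r,np.round(wplane(p,u,v,.052),1))
E
python3 drvw.py
```

```text
[272.  37.] 0.71 [ 756. -313.] [172.  65.  61.]
[327. 214.] 0.69 [ 593. -329.] [49. 48. 46.]
fit [ 591.2 -328.2] -11.61 0.5246063887190388
circ 294.75 51.75 35.05 [ 724.6 -334.7   52. ]
circ 324.75 183.75 31.6 [ 624.2 -334.7   52. ]
circ 240.75 330.75 35.05 [ 519.  -238.1   52. ]
circ 561.75 87.75 31.75 [ 667.8 -545.5   52. ]
circ 587.25 215.25 29.95 [ 553.5 -561.3   52. ]
```

Emit:
arm_command(motion=[{"x":0,"y":0,"z":0,"rx":0,"ry":0,"rz":10.5,"hand":-1},{"x":0,"y":0,"z":0,"rx":0,"ry":0,"rz":0,"hand":-1},{"x":0,"y":0,"z":0,"rx":0,"ry":0,"rz":-10,"hand":-1},{"x":0,"y":0,"z":0,"rx":0,"ry":0,"rz":-20,"hand":-1},{"x":0,"y":0,"z":0,"rx":0,"ry":0,"rz":-30,"hand":-1},{"x":0,"y":0,"z":0,"rx":0,"ry":0,"rz":-40,"hand":-1},{"x":0,"y":0,"z":0,"rx":0,"ry":0,"rz":-50,"hand":-1},{"x":0,"y":0,"z":0,"rx":0,"ry":0,"rz":-60,"hand":-1},{"x":0,"y":0,"z":0,"rx":0,"ry":0,"rz":-70,"hand":-1},{"x":0,"y":0,"z":0,"rx":0,"ry":0,"rz":-80,"hand":-1}])

```text
clock: 3.78
tcp_pos: [0.59, -0.3261, 0.1508]
orientation: [0.0, 0.83, 0.558, 0.0]
wrist_force: [-0.3, -0.2, 0.3]
finger_gap: 0.0854
```

```bash
python3 -c "
from h import *
st()"
```

```text
3.77 tcp [ 590.  -326.1  150.8] yaw 67.77 z [ 4.e-04 -4.e-04 -1.e+00] F [-0.3 -0.2  0.3] T [ 0.02  0.03 -0.02] gap 85.4 q [-0.624  0.526  0.245  1.289 -0.     1.335]
```

Emit:
arm_command(motion=[{"x":0,"y":0,"z":0,"rx":0,"ry":0,"rz":-10,"hand":-1},{"x":0,"y":0,"z":0,"rx":0,"ry":0,"rz":-20,"hand":-1},{"x":0,"y":0,"z":0,"rx":0,"ry":0,"rz":-30,"hand":-1},{"x":0,"y":0,"z":0,"rx":0,"ry":0,"rz":-40,"hand":-1},{"x":0,"y":0,"z":0,"rx":0,"ry":0,"rz":-50,"hand":-1},{"x":0,"y":0,"z":0,"rx":0,"ry":0,"rz":-60,"hand":-1},{"x":0,"y":0,"z":0,"rx":0,"ry":0,"rz":-70,"hand":-1},{"x":0,"y":0,"z":0,"rx":0,"ry":0,"rz":-80,"hand":-1},{"x":0,"y":0,"z":0,"rx":0,"ry":0,"rz":-90,"hand":-1},{"x":0,"y":0,"z":0,"rx":0,"ry":0,"rz":-100.3,"hand":-1}])

```text
clock: 5.03
tcp_pos: [0.5901, -0.3261, 0.1508]
orientation: [0.0, 0.104, 0.995, -0.0]
wrist_force: [-0.2, 0.2, -0.3]
finger_gap: 0.0854
```

```bash
sed -i "s/p=shot('wrist')/st();p=shot('wrist','w3.png')/" drvw.py; python3 drvw.py; python3 -c "
from h import *
go(591,-326.3,21,168)"
```

```text
5.03 tcp [ 590.1 -326.1  150.8] yaw 168.08 z [ 4.e-04 -5.e-04 -1.e+00] F [-0.2  0.2 -0.3] T [ 0.05 -0.01  0.01] gap 85.4 q [-0.624  0.526  0.245  1.289 -0.    -0.416]
[366. 363.] 0.8 [ 760. -314.] [155.  42.  38.]
[326. 212.] 0.78 [ 590. -328.] [51. 49. 48.]
fit [ 591.9 -328.3] -11.52 0.43774413590640837
circ 320.25 185.25 35.05 [ 558.6 -324.1   52. ]
circ 98.25 302.25 31.75 [ 616.2 -549.3   52. ]
circ 47.25 255.75 30.1 [ 561.1 -593.4   52. ]
circ 420.75 95.25 33.4 [ 506.8 -237.9   52. ]
circ 38.25 329.25 28.45 [ 635.3 -654.2   52. ]
shift [-8.000e-01 -1.000e-01  1.298e+02] rot [-0.02  0.03 -0.23]
```

View pics/w3.png

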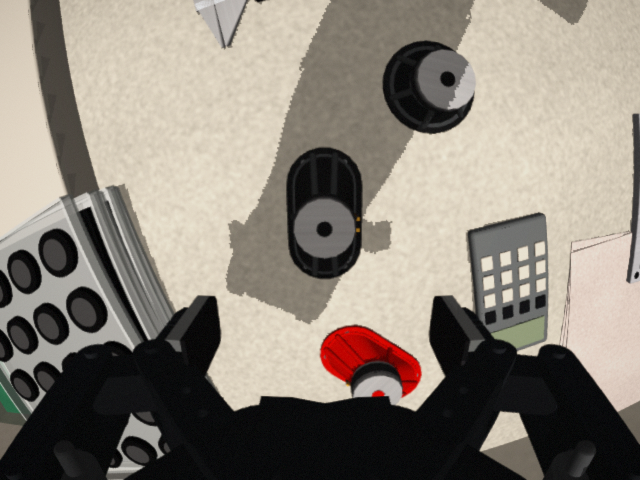

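Emit:
arm_command(motion=[{"x":-1.7,"y":-1.1,"z":50,"rx":0,"ry":0,"rz":-0.2,"hand":-1},{"x":-1.7,"y":-1.1,"z":90,"rx":0,"ry":0,"rz":-0.2,"hand":-1},{"x":-1.7,"y":-1.1,"z":115,"rx":0,"ry":0,"rz":-0.2,"hand":-1},{"x":-1.7,"y":-1.1,"z":129.8,"rx":0,"ry":0,"rz":-0.2,"hand":-1},{"x":-1.7,"y":-1.1,"z":129.8,"rx":0,"ry":0,"rz":-0.2,"hand":-1},{"x":-1.7,"y":-1.1,"z":129.8,"rx":0,"ry":0,"rz":-0.2,"hand":1},{"x":-1.7,"y":-1.1,"z":129.8,"rx":0,"ry":0,"rz":-0.2,"hand":1},{"x":-1.7,"y":-1.1,"z":129.8,"rx":0,"ry":0,"rz":-0.2,"hand":1},{"x":-1.7,"y":-1.1,"z":129.8,"rx":0,"ry":0,"rz":-0.2,"hand":1}], force=60)

```text
clock: 6.25
tcp_pos: [0.5937, -0.3268, 0.0223]
orientation: [0.001, 0.104, 0.995, -0.0]
wrist_force: [0.4, 1.6, 4.0]
finger_gap: 0.0127
```

```bash
python3 -c "
from h import *
st();go(591.5,-327.5,21,168.3)"
```

```text
6.25 tcp [ 593.7 -326.8   22.3] yaw 168.06 z [ 0.0029 -0.0013 -1.    ] F [0.4 1.6 4. ] T [ 0.16 -0.02  0.05] gap 12.7 q [-6.220e-01  6.020e-01  5.000e-02  1.016e+00  1.000e-03 -4.130e-01]
shift [ 2.  -1.1  1.3] rot [-0.04  0.18 -0.24]
```

```bash
python3 -c "
from h import *
p=shot('wrist','w4.png');p=shot('top')
cv2.imwrite('pics/t4.png',cv2.cvtColor(cv2.resize(p['image'][100:300,360:560],None,fx=3,fy=3),cv2.COLOR_RGB2BGR))
p=shot('scene')
cv2.imwrite('pics/s4.png',cv2.cvtColor(cv2.resize(p['image'][150:400,60:310],None,fx=2.4,fy=2.4),cv2.COLOR_RGB2BGR));st()"
```

```text
6.4 tcp [ 593.5 -326.9   22. ] yaw 168.06 z [ 0.0025 -0.0015 -1.    ] F [-0.   1.3  6.6] T [ 0.19 -0.06 -0.06] gap 0.1 q [-0.622  0.602  0.05   1.015  0.    -0.413]
```

View pics/w4.png

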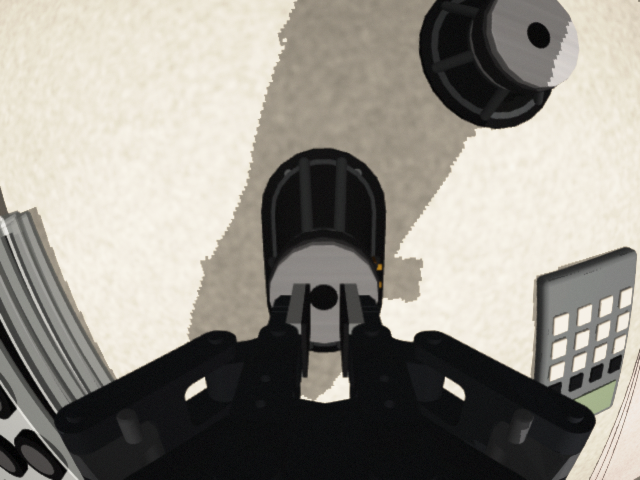

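View pics/s4.png

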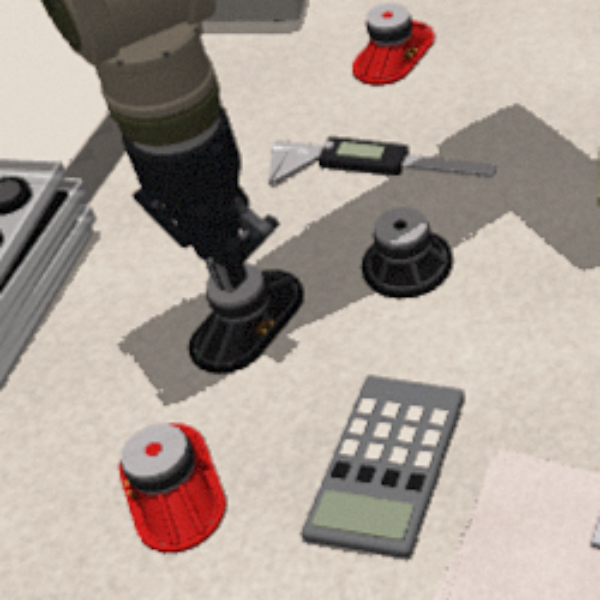

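```bash
python3 -c "
from h import *
p=shot('wrist')
K=np.array(p['intrinsics']);R=cv2.Rodrigues(np.array(p['rvec'],float))[0];t=np.array(p['tvec']).ravel()
print('cam',-R.T@t,R[2])
def wp(u,v):
    z=p['z_map'][v,u];dx,dy=u-K[0,2],v-K[1,2];r=np.hypot(dx,dy);th=r/K[0,0]
    d=np.array([np.tan(th)*dx/r,np.tan(th)*dy/r,1])*z
    return np.round((R.T@(d-t))*1000,1)
for u,v in [(290,265),(350,262),(322,320),(324,300),(500,30),(325,180),(298,300),(350,300),(305,370),(346,370),(230,100),(600,200),(270,330),(375,330)]: print(u,v,wp(u,v))
p=shot('scene')
m=np.zeros((480,640),bool);m[250:310,130:190]=1;W=world(p,mask=m)
k=(abs(W[:,0]-.59)<.06)&(abs(W[:,1]+.327)<.06)
z=W[k,2];print(np.histogram(z,np.arange(-.01,.15,.01)))
for d in W[k&(W[:,2]>.045)&(W[:,2]<.06)][::12]: print(np.round(d*1000),end=' ')
"
```

```text
cam [ 0.52598973 -0.31377021  0.19470715] [ 0.27073207 -0.05843563 -0.9608795 ]
290 265 [ 574.5 -338.7   52. ]
350 262 [ 578.2 -314.4   52.1]
322 320 [ 583.3 -326.9   87.3]
324 300 [ 583.2 -326.2   72.6]
500 30 [ 494.2 -233.7   51.7]
325 180 [ 548.4 -318.5   11.4]
298 300 [ 585.6 -337.2   63.1]
350 300 [ 589.5 -317.2   63.7]
305 370 [ 576.5 -329.2  123.4]
346 370 [ 578.1 -319.8  123.9]
230 100 [ 496.9 -358.3    1.2]
600 200 [ 5.926e+02 -1.446e+02  1.000e-01]
270 330 [ 631.  -370.1   -0.8]
375 330 [ 6.440e+02 -3.077e+02 -6.000e-01]
(array([ 202, 1093,  347,  182,   70,  109,  211,   49,   49,   37,   35,
        105,   48,   39,   19]), array([-0.01,  0.  ,  0.01,  0.02,  0.03,  0.04,  0.05,  0.06,  0.07,
        0.08,  0.09,  0.1 ,  0.11,  0.12,  0.13,  0.14]))
[ 568. -326.   53.] [ 570. -315.   52.] [ 576. -310.   53.] [ 581. -312.   52.] [ 584. -308.   53.] [ 587. -311.   52.] [ 591. -314.   53.] [ 603. -334.   59.] [ 589. -302.   51.] [ 601. -321.   57.] [ 589. -303.   48.] [ 603. -322.   56.] [ 593. -302.   50.] [ 604. -323.   53.] [ 593. -303.   47.] [ 607. -321.   54.] [ 606. -343.   45.] [ 607. -315.   52.] [ 614. -331.   53.] [ 607. -309.   51.] [ 612. -321.   51.] [ 613. -328.   48.] [ 615. -330.   46.]
```

```bash
python3 -c "
from h import *
st();p=shot('wrist','w5.png');st()
p=shot('scene')
cv2.imwrite('pics/s5.png',cv2.cvtColor(cv2.resize(p['image'][190:310,100:220],None,fx=5,fy=5,interpolation=cv2.INTER_CUBIC),cv2.COLOR_RGB2BGR));st()"
```

```text
6.5 tcp [ 593.5 -326.9   22. ] yaw 168.05 z [ 0.0025 -0.0014 -1.    ] F [0.2 1.6 6.2] T [ 0.17 -0.03  0.06] gap -0.2 q [-0.622  0.602  0.05   1.015  0.    -0.413]
6.55 tcp [ 593.5 -326.9   22. ] yaw 168.06 z [ 0.0024 -0.0014 -1.    ] F [0.4 1.5 6. ] T [ 0.26 -0.01 -0.06] gap 0.1 q [-0.622  0.602  0.05   1.015  0.    -0.413]
6.6 tcp [ 593.5 -326.9   22. ] yaw 168.06 z [ 0.0024 -0.0014 -1.    ] F [-0.2  0.7  5.6] T [0.17 0.05 0.02] gap -0.3 q [-0.622  0.602  0.05   1.015  0.    -0.413]
```

View pics/w5.png

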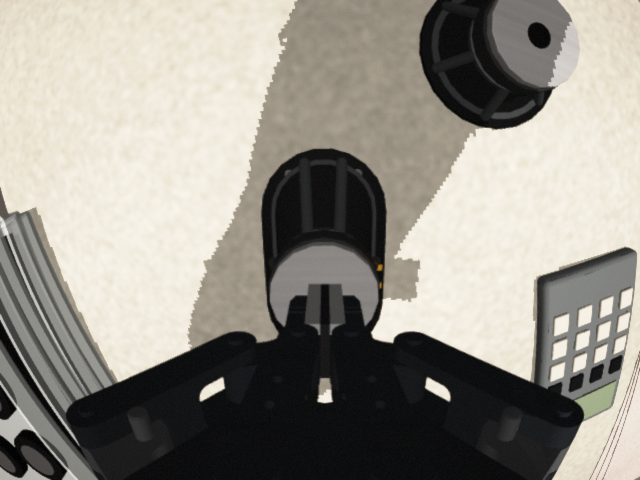

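View pics/s5.png

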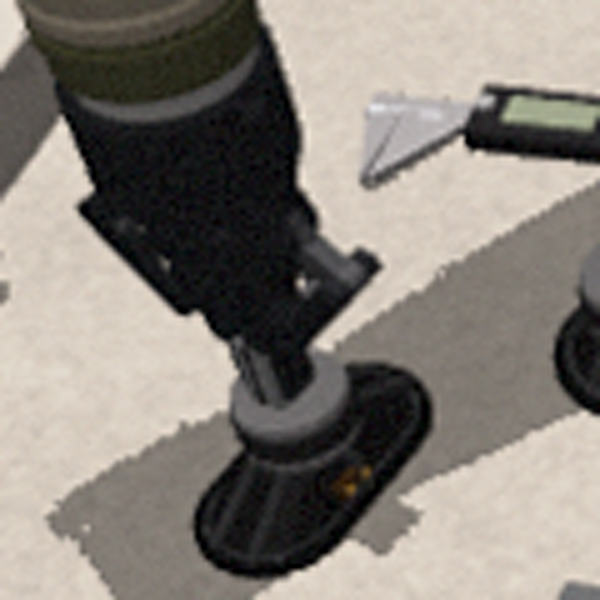

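```bash
python3 -c "
from h import *
p=shot('wrist')
K=np.array(p['intrinsics']);R=cv2.Rodrigues(np.array(p['rvec'],float))[0];t=np.array(p['tvec']).ravel()
for z in (.022,.035,.041,.052,.06):
    c=R@np.array([.5935,-.3269,z])+t;th=np.arctan2(np.hypot(c[0],c[1]),c[2]);r=K[0,0]*th;print(z,K[:2,2]+r*c[:2]/np.hypot(c[0],c[1]))
st()
"
```

```text
0.022 [327.18340379 274.66355019]
0.035 [327.33835242 284.94319212]
0.041 [327.41687935 290.18035802]
0.052 [327.57407063 300.72059346]
0.06 [327.70050893 309.25472517]
6.65 tcp [ 593.5 -326.9   22. ] yaw 168.05 z [ 0.0025 -0.0014 -1.    ] F [-1.3  1.   6.7] T [ 0.17  0.01 -0.01] gap 0.2 q [-0.622  0.602  0.05   1.015  0.    -0.413]
```

```bash
cat >> h.py <<'E'
def wcloud(p):
    K=np.array(p['intrinsics']);R=cv2.Rodrigues(np.array(p['rvec'],float))[0];t=np.array(p['tvec']).ravel()
    v,u=np.mgrid[0:480,0:640];dx,dy=u-K[0,2],v-K[1,2];r=np.hypot(dx,dy)+1e-9;th=r/K[0,0];z=p['z_map']
    d=np.stack([np.tan(th)*dx/r*z,np.tan(th)*dy/r*z,z],-1)
    return ((d-t)@R)*1000
E
python3 -c "
from h import *
p=shot('wrist');C=wcloud(p);P,Ro_,s=cur()
T=Ro_.inv().apply((C-P*1000).reshape(-1,3)).reshape(480,640,3)
for r in (275,281,284,287,290,300,310,330): print(r,[tuple(np.round(T[r,c]).astype(int)) for c in (292,312,318,325,332,338,352)])
st()
"
```

```text
275 [(np.int64(12), np.int64(-15), np.int64(-31)), (np.int64(12), np.int64(-6), np.int64(-30)), (np.int64(12), np.int64(-4), np.int64(-30)), (np.int64(12), np.int64(-1), np.int64(-31)), (np.int64(12), np.int64(2), np.int64(-31)), (np.int64(12), np.int64(4), np.int64(-31)), (np.int64(12), np.int64(10), np.int64(-30))]
281 [(np.int64(9), np.int64(-15), np.int64(-30)), (np.int64(9), np.int64(-7), np.int64(-31)), (np.int64(9), np.int64(-4), np.int64(-30)), (np.int64(9), np.int64(-1), np.int64(-30)), (np.int64(9), np.int64(2), np.int64(-29)), (np.int64(9), np.int64(4), np.int64(-30)), (np.int64(9), np.int64(10), np.int64(-30))]
284 [(np.int64(8), np.int64(-15), np.int64(-30)), (np.int64(10), np.int64(-6), np.int64(-35)), (np.int64(10), np.int64(-4), np.int64(-35)), (np.int64(10), np.int64(-1), np.int64(-35)), (np.int64(10), np.int64(2), np.int64(-36)), (np.int64(10), np.int64(4), np.int64(-35)), (np.int64(7), np.int64(10), np.int64(-29))]
287 [(np.int64(6), np.int64(-15), np.int64(-30)), (np.int64(10), np.int64(-6), np.int64(-38)), (np.int64(10), np.int64(-4), np.int64(-37)), (np.int64(10
[... 891 characters left out ...]
np.int64(10), np.int64(-4), np.int64(-59)), (np.int64(10), np.int64(-1), np.int64(-59)), (np.int64(10), np.int64(1), np.int64(-59)), (np.int64(10), np.int64(3), np.int64(-58)), (np.int64(6), np.int64(9), np.int64(-50))]
330 [(np.int64(13), np.int64(-11), np.int64(-77)), (np.int64(11), np.int64(-5), np.int64(-73)), (np.int64(7), np.int64(-3), np.int64(-68)), (np.int64(7), np.int64(-1), np.int64(-67)), (np.int64(8), np.int64(1), np.int64(-68)), (np.int64(10), np.int64(3), np.int64(-73)), (np.int64(12), np.int64(7), np.int64(-76))]
6.7 tcp [ 593.5 -326.9   22. ] yaw 168.06 z [ 0.0024 -0.0014 -1.    ] F [-0.8  1.3  6.1] T [ 0.21 -0.    0.02] gap -0.3 q [-0.622  0.602  0.05   1.015  0.    -0.413]
```

Emit:
arm_command(motion=[{"x":0,"y":0,"z":-30,"rx":0,"ry":0,"rz":0,"hand":1},{"x":0,"y":0,"z":-60,"rx":0,"ry":0,"rz":0,"hand":1},{"x":0,"y":0,"z":-60,"rx":0,"ry":0,"rz":0,"hand":1}])

```text
clock: 7.08
tcp_pos: [0.5942, -0.3277, 0.0835]
orientation: [0.002, 0.104, 0.995, -0.001]
wrist_force: [0.8, -0.4, 0.7]
finger_gap: -0.0002
```

```bash
python3 -c "
from h import *
st();p=shot('wrist','w6.png');C=wcloud(p);P,Ro_,s=cur()
T=Ro_.inv().apply((C-P*1000).reshape(-1,3)).reshape(480,640,3)
for r in range(255,330,6): print(r,[tuple(map(int,np.round(T[r,c]))) for c in (292,312,325,338,352)])
p=shot('scene')
cv2.imwrite('pics/s6.png',cv2.cvtColor(cv2.resize(p['image'][180:310,100:220],None,fx=4,fy=4,interpolation=cv2.INTER_CUBIC),cv2.COLOR_RGB2BGR));st()
"
```

```text
7.08 tcp [ 594.2 -327.7   83.5] yaw 168.04 z [ 0.0045 -0.0033 -1.    ] F [ 0.8 -0.4  0.7] T [-0.03 -0.02 -0.04] gap -0.2 q [-0.622  0.56   0.134  1.14  -0.    -0.413]
255 [(-2, -21, 30), (-1, -9, 30), (-1, -2, 29), (-2, 6, 31), (-2, 14, 30)]
261 [(-5, -21, 30), (-5, -9, 29), (-5, -2, 29), (-5, 6, 29), (-5, 14, 29)]
267 [(-9, -21, 30), (-9, -9, 30), (-8, -2, 28), (-9, 6, 29), (-9, 14, 29)]
273 [(-30, -25, 75), (-13, -9, 30), (-12, -2, 29), (-12, 6, 29), (-13, 14, 30)]
279 [(-36, -26, 77), (-17, -9, 31), (-16, -2, 30), (-16, 6, 29), (-33, 18, 70)]
285 [(-40, -26, 76), (9, -7, -39), (9, -2, -38), (8, 4, -37), (-39, 18, 74)]
291 [(-46, -26, 77), (9, -7, -44), (9, -2, -44), (9, 3, -44), (-45, 18, 75)]
297 [(-53, -27, 82), (9, -6, -50), (9, -2, -49), (9, 3, -50), (5, 9, -42)]
303 [(5, -14, -46), (9, -6, -55), (9, -2, -55), (9, 3, -54), (5, 9, -47)]
309 [(5, -14, -52), (9, -6, -59), (9, -2, -59), (8, 3, -58), (5, 8, -51)]
315 [(5, -13, -56), (8, -6, -63), (9, -2, -63), (9, 3, -63), (5, 8, -57)]
321 [(5, -13, -61), (9, -6, -69), (9, -2, -67), (9, 3, -69), (5, 8, -60)]
327 [(11, -12, -75), (10, -6, -73), (8, -2, -70), (10, 2, -74), (12, 7, -77)]
7.17 tcp [ 592.4 -326.4   80.2] yaw 168.05 z [ 1.e-04 -2.e-04 -1.e+00] F [-0.9 -0.6 -0.1] T [-0.01 -0.01  0.02] gap 0.2 q [-0.622  0.562  0.13   1.139 -0.    -0.413]
```

View pics/w6.png

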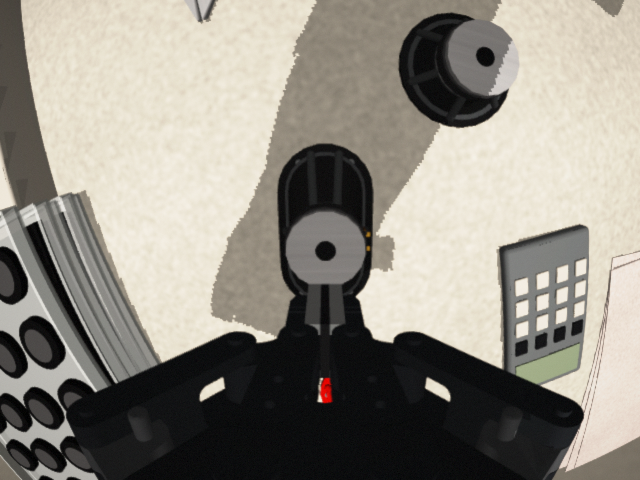

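View pics/s6.png

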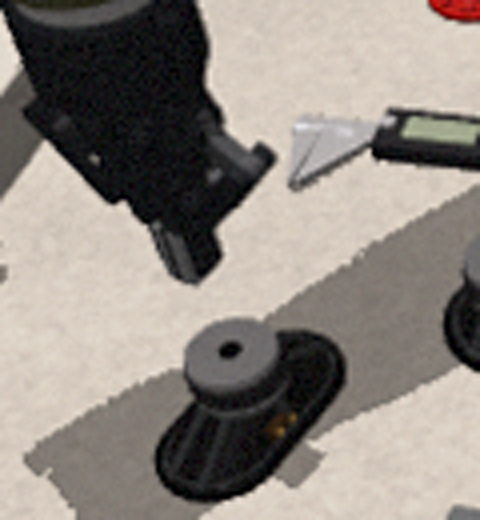

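```bash
python3 -c "
from h import *
print([a for a in dir(env) if a[0]!='_'], env.tcp_to_grasp)"
```

```text
['MotionError', 'tcp_to_grasp'] 0.0187
```

The picture and the contact agree. The shut fingertips sit about 30 mm behind the reported TCP: they rested on the 52 mm magnet while it read z = 22. I'll allow for that offset, open, and regrasp lower.

Emit:
arm_command(motion=[{"x":1.5,"y":0,"z":0,"rx":0,"ry":0,"rz":0,"hand":-1},{"x":1.5,"y":0,"z":0,"rx":0,"ry":0,"rz":0,"hand":-1},{"x":1.5,"y":0,"z":0,"rx":0,"ry":0,"rz":0,"hand":-1},{"x":1.5,"y":0,"z":10,"rx":0,"ry":0,"rz":0,"hand":-1},{"x":1.5,"y":0,"z":30,"rx":0,"ry":0,"rz":0,"hand":-1},{"x":1.5,"y":0,"z":50,"rx":0,"ry":0,"rz":0,"hand":-1},{"x":1.5,"y":0,"z":70,"rx":0,"ry":0,"rz":0,"hand":-1},{"x":1.5,"y":0,"z":80,"rx":0,"ry":0,"rz":0,"hand":-1},{"x":1.5,"y":0,"z":80,"rx":0,"ry":0,"rz":0,"hand":-1}])

```text
clock: 8.3
tcp_pos: [0.5903, -0.3256, -0.0007]
orientation: [-0.001, 0.104, 0.995, 0.0]
wrist_force: [0.5, 0.2, 0.5]
finger_gap: 0.0853
```

```bash
python3 -c "
from h import *
st();p=shot('wrist','w7.png')"
```

```text
8.3 tcp [ 590.3 -325.6   -0.7] yaw 168.05 z [-0.0017  0.0011 -1.    ] F [0.5 0.2 0.5] T [-0.03  0.04  0.  ] gap 85.3 q [-0.623  0.619  0.019  0.973 -0.    -0.414]
```

View pics/w7.png

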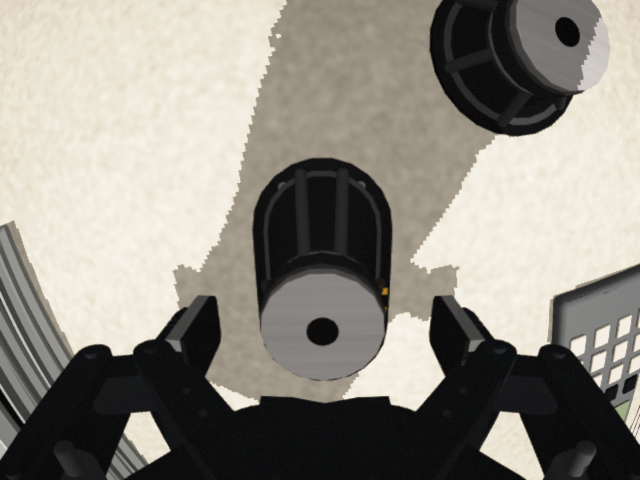

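Emit:
arm_command(motion=[{"x":0,"y":0,"z":8,"rx":0,"ry":0,"rz":0,"hand":-1},{"x":0,"y":0,"z":8,"rx":0,"ry":0,"rz":0,"hand":1},{"x":0,"y":0,"z":8,"rx":0,"ry":0,"rz":0,"hand":1},{"x":0,"y":0,"z":8,"rx":0,"ry":0,"rz":0,"hand":1},{"x":0,"y":0,"z":8,"rx":0,"ry":0,"rz":0,"hand":1},{"x":0,"y":0,"z":8,"rx":0,"ry":0,"rz":0,"hand":1}], force=80)

```text
clock: 9.1
tcp_pos: [0.5914, -0.3265, -0.0067]
orientation: [0.001, 0.104, 0.995, -0.0]
wrist_force: [-0.5, 0.3, 5.7]
finger_gap: 0.0482
```

```bash
python3 -c "
from h import *
st();p=shot('wrist','w8.png')"
```

```text
9.1 tcp [ 591.4 -326.5   -6.7] yaw 168.04 z [ 0.0011 -0.001  -1.    ] F [-0.5  0.3  5.7] T [ 0.04  0.19 -0.01] gap 48.2 q [-0.623  0.624  0.012  0.957 -0.    -0.414]
```

View pics/w8.png

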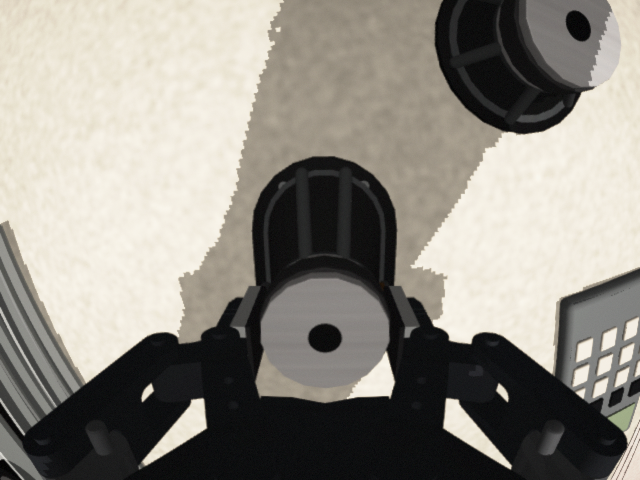

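Emit:
arm_command(motion=[{"x":0,"y":0,"z":-10,"rx":0,"ry":0,"rz":0,"hand":1},{"x":0,"y":0,"z":-40,"rx":0,"ry":0,"rz":0,"hand":1},{"x":0,"y":0,"z":-80,"rx":0,"ry":0,"rz":0,"hand":1},{"x":0,"y":0,"z":-100,"rx":0,"ry":0,"rz":0,"hand":1},{"x":0,"y":0,"z":-100,"rx":0,"ry":0,"rz":0,"hand":1},{"x":0,"y":0,"z":-100,"rx":0,"ry":0,"rz":0,"hand":1}])

```text
clock: 9.9
tcp_pos: [0.59, -0.3254, 0.0908]
orientation: [-0.001, 0.104, 0.995, 0.001]
wrist_force: [-0.4, 0.2, -3.5]
finger_gap: 0.048
```

```bash
python3 -c "
from h import *
st();p=shot('wrist','w9.png')
go(646.2,95.5,93,176);st()
p=shot('scene','s9.png')"
```

```text
9.9 tcp [ 590.  -325.4   90.8] yaw 168.05 z [-0.0022  0.0016 -1.    ] F [-0.4  0.2 -3.5] T [ 0.04 -0.01 -0.02] gap 48.0 q [-0.623  0.554  0.143  1.162 -0.    -0.414]
shift [ 32.  423.3  -1.9] rot [ 0.09 -0.17 -7.95]
9.95 tcp [ 589.8 -325.3   90.4] yaw 168.05 z [-0.0028  0.002  -1.    ] F [-0.5  0.3 -4.4] T [0.03 0.   0.  ] gap 47.9 q [-0.623  0.554  0.142  1.163 -0.    -0.414]
```

View pics/w9.png

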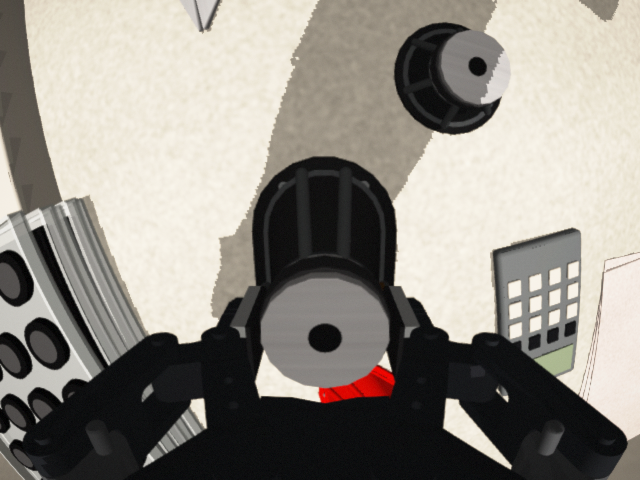

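View pics/s9.png

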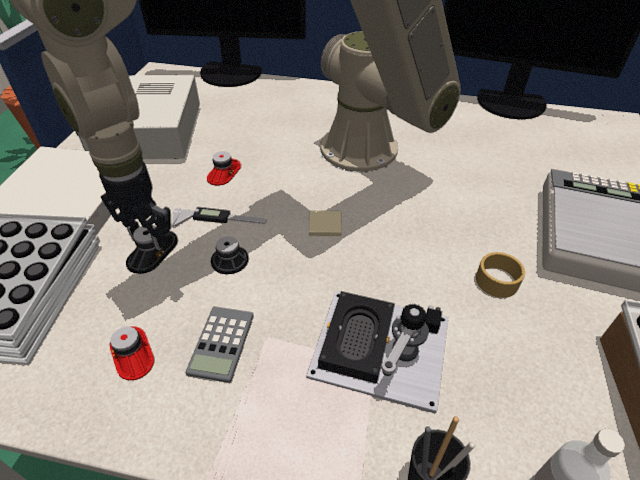

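Emit:
arm_command(motion=[{"x":2,"y":40,"z":-2,"rx":0,"ry":0,"rz":-1,"hand":1},{"x":6,"y":95,"z":-2,"rx":0,"ry":0,"rz":-2,"hand":1},{"x":10,"y":150,"z":-2,"rx":0,"ry":0,"rz":-3,"hand":1},{"x":15,"y":205,"z":-2,"rx":0,"ry":0,"rz":-4,"hand":1},{"x":20,"y":260,"z":-2,"rx":0,"ry":0,"rz":-5,"hand":1},{"x":24,"y":315,"z":-2,"rx":0,"ry":0,"rz":-6,"hand":1},{"x":28,"y":370,"z":-2,"rx":0,"ry":0,"rz":-7,"hand":1},{"x":32,"y":410,"z":-2,"rx":0,"ry":0,"rz":-8,"hand":1},{"x":32,"y":423,"z":-2,"rx":0,"ry":0,"rz":-8,"hand":1},{"x":32,"y":423,"z":-2,"rx":0,"ry":0,"rz":-8,"hand":1}])

```text
clock: 11.25
tcp_pos: [0.6467, 0.0949, 0.0933]
orientation: [-0.001, 0.034, 0.999, -0.0]
wrist_force: [0.2, 0.0, -4.1]
finger_gap: 0.0481
```

```bash
python3 -c "
from h import *
st();p=shot('wrist','w10.png')
go(646.2,95.5,60,176);st()"
```

```text
11.25 tcp [646.7  94.9  93.3] yaw 176.12 z [-1.7e-03 -5.0e-04 -1.0e+00] F [ 0.2  0.  -4.1] T [-0.02 -0.08  0.01] gap 48.1 q [ 2.300e-02  5.130e-01  8.100e-02  1.141e+00 -1.000e-03  9.100e-02]
shift [ 0.7  1.7 33.5] rot [-0.05 -0.08  0.04]
11.3 tcp [646.8  93.8  93.5] yaw 176.04 z [-1.4e-03 -8.0e-04 -1.0e+00] F [-0.2  0.7 -2.5] T [-0.    0.    0.04] gap 48.1 q [ 2.200e-02  5.120e-01  8.100e-02  1.141e+00 -1.000e-03  9.100e-02]
```

View pics/w10.png

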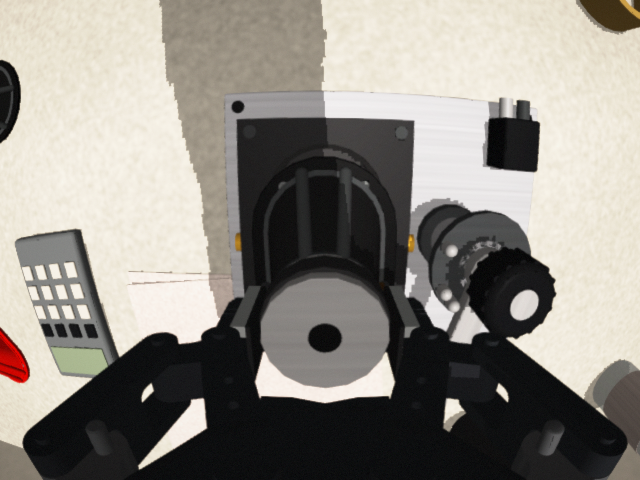

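```bash
cat > nest.py <<'E'
from meas import *
st();p=shot('wrist');C=wcloud(p);P,R_,s=cur();P=P*1000
Z=C[...,2];N=(abs(Z-41)<4)
N=cv2.morphologyEx(N.astype(np.uint8),cv2.MORPH_OPEN,np.ones((3,3)))>0
L=[];Rr=[];B=[]
for r in range(135,225,3):
    c=np.nonzero(N[r,200:440])[0]+200
    if len(c)<20: continue
    L.append(wplane(p,c[0]-.5,r,.041)[:2]);Rr.append(wplane(p,c[-1]+.5,r,.041)[:2])
for c in range(255,400,4):
    r=np.nonzero(N[90:200,c])[0]
    if len(r)>5:B.append(wplane(p,c,r[0]+90-.5,.041)[:2])
L,Rr,B=map(np.array,(L,Rr,B))
def f(q):
    a=q[2];ex=np.array([np.cos(a),np.sin(a)]);ey=np.array([-ex[1],ex[0]]);c=q[:2]
    # L: tool -y = world? decide by sign
    sl=np.sign(((L.mean(0)-Rr.mean(0))@ey));
    return np.r_[(L-c)@ey-54*sl,(Rr-c)@ey+54*sl,(B-c)@ex+80]
q=least_squares(f,[646,95.5,np.radians(-4)],loss='soft_l1',f_scale=.7)
print('cutout from wrist',np.round(q.x[:2],1),'yaw',round(np.degrees(q.x[2]),2),'rms',np.round([np.std(f(q.x)[:len(L)]),f(q.x)[:len(L)].mean(),f(q.x)[len(L):len(L)+len(Rr)].mean(),f(q.x)[-len(B):].mean()],2),len(L),len(B))
# flange of held driver
zb=P[2]+7
F=(Z>zb-6)&(Z<zb+14)
lab=cv2.connectedComponents(F.astype(np.uint8))[1];l=lab[170,325];M=lab==l
E=[]
for c in range(262,392,3):
    r=np.nonzero(M[100:280,c])[0]
    if len(r)>3:E.append(((c,r[0]+100-.5)))
for r in range(190,262,3):
    c=np.nonzero(M[r,230:430])[0]+230
    if len(c)>20:E+=[(c[0]-.5,r),(c[-1]+.5,r)]
E=np.array([wplane(p,u,v,(zb+4)/1000)[:2] for u,v in E])
g=least_squares(race,[P[0],P[1],np.radians(-4)],args=(E,),loss='soft_l1',f_scale=.7)
print('flange z',np.round(np.percentile(Z[M],[5,50]),1),'driver',np.round(g.x[:2],1),'yaw',round(np.degrees(g.x[2]),2),'rms',round(np.sqrt(np.mean(g.fun**2)),2),len(E))
d=q.x[:2]-g.x[:2];M_=R_.as_matrix()
print('to move world',np.round(d,2),'tool',np.round([d@M_[:2,0],d@M_[:2,1]],2),'rz',round(-np.degrees(q.x[2]-g.x[2]),2))
E
python3 nest.py
```

```text
11.3 tcp [646.8  93.8  93.5] yaw 176.04 z [-1.4e-03 -8.0e-04 -1.0e+00] F [-0.2  0.7 -2.5] T [-0.    0.    0.04] gap 48.1 q [ 2.200e-02  5.120e-01  8.100e-02  1.141e+00 -1.000e-03  9.100e-02]
cutout from wrist [647.3  93.1] yaw -4.32 rms [ 0.26 -0.08  0.07  0.  ] 30 37
flange z [104.7 106.5] driver [647.5  92.2] yaw -3.37 rms 0.22 92
to move world [-0.17  0.81] tool [0.22 0.79] rz 0.96
```

Emit:
arm_command(motion=[{"x":0.2,"y":0.8,"z":15,"rx":0,"ry":0,"rz":1,"hand":1},{"x":0.2,"y":0.8,"z":35,"rx":0,"ry":0,"rz":1,"hand":1},{"x":0.2,"y":0.8,"z":44,"rx":0,"ry":0,"rz":1,"hand":1},{"x":0.2,"y":0.8,"z":44,"rx":0,"ry":0,"rz":1,"hand":1},{"x":0.2,"y":0.8,"z":44,"rx":0,"ry":0,"rz":1,"hand":1}])

```text
clock: 11.98
tcp_pos: [0.6476, 0.0949, 0.0509]
orientation: [0.0, 0.043, 0.999, -0.0]
wrist_force: [-0.0, 1.1, -3.2]
finger_gap: 0.0479
```

```bash
sed -i "s/p=shot('wrist')/p=shot('wrist','w11.png')/" nest.py; python3 nest.py
```

```text
11.97 tcp [647.6  94.9  50.9] yaw 175.01 z [ 1.e-03 -1.e-04 -1.e+00] F [-0.   1.1 -3.2] T [-0.03 -0.04  0.04] gap 47.9 q [ 0.023  0.54   0.017  1.047 -0.     0.11 ]
cutout from wrist [647.2  93.1] yaw -4.28 rms [ 0.24 -0.03  0.03  0.  ] 30 37
flange z [62.1 63.8] driver [648.3  93.3] yaw -4.36 rms 0.23 92
to move world [-1.03 -0.22] tool [ 1.01 -0.31] rz -0.08
```

View pics/w11.png

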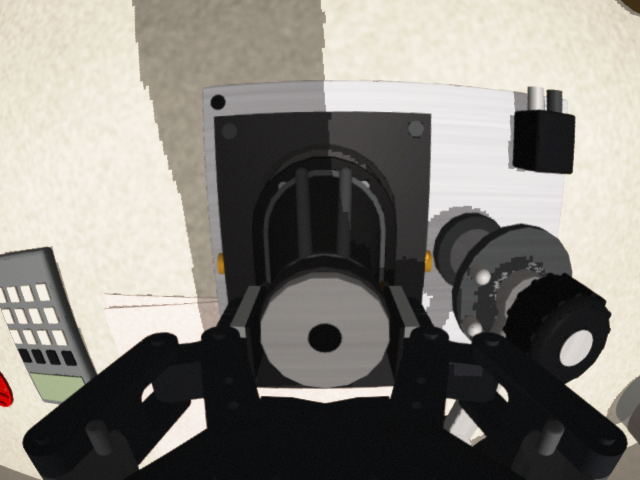

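Emit:
arm_command(motion=[{"x":0.8,"y":-0.3,"z":8,"rx":0,"ry":0,"rz":0,"hand":1},{"x":0.8,"y":-0.3,"z":13,"rx":0,"ry":0,"rz":0,"hand":1},{"x":0.8,"y":-0.3,"z":17,"rx":0,"ry":0,"rz":0,"hand":1},{"x":0.8,"y":-0.3,"z":19,"rx":0,"ry":0,"rz":0,"hand":1},{"x":0.8,"y":-0.3,"z":19,"rx":0,"ry":0,"rz":0,"hand":1}])

```text
clock: 12.65
tcp_pos: [0.6462, 0.095, 0.0311]
orientation: [-0.0, 0.043, 0.999, -0.0]
wrist_force: [0.2, 0.1, -3.5]
finger_gap: 0.048
```

```bash
sed -i "s/w11.png/w12.png/" nest.py; python3 nest.py
```

```text
12.65 tcp [646.2  95.   31.1] yaw 175.05 z [-4.e-04 -1.e-04 -1.e+00] F [ 0.2  0.1 -3.5] T [ 0.01  0.05 -0.  ] gap 48.0 q [ 0.023  0.554 -0.011  1.006 -0.     0.11 ]
cutout from wrist [647.3  93. ] yaw -3.88 rms [ 0.36  0.41 -0.46 -0.  ] 30 37
flange z [39.  41.4] driver [620.1 102.1] yaw 34.62 rms 6.76 92
to move world [27.14 -9.05] tool [-27.82  -6.68] rz 38.5
```

View pics/w12.png

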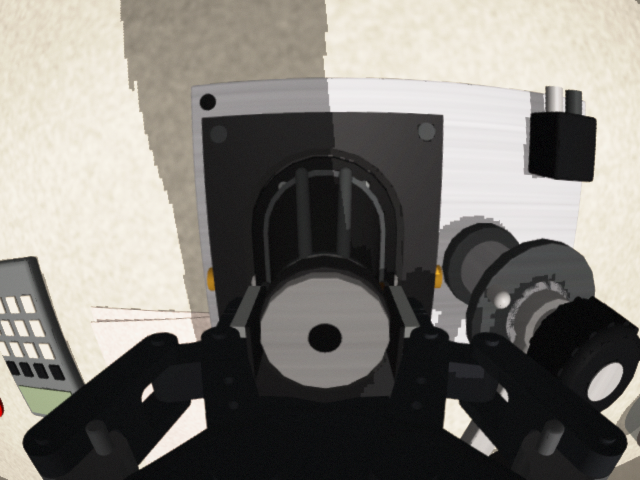

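Emit:
arm_command(motion=[{"x":0,"y":0,"z":3,"rx":0,"ry":0,"rz":0,"hand":1},{"x":0,"y":0,"z":6,"rx":0,"ry":0,"rz":0,"hand":1},{"x":0,"y":0,"z":9,"rx":0,"ry":0,"rz":0,"hand":1},{"x":0,"y":0,"z":12,"rx":0,"ry":0,"rz":0,"hand":1},{"x":0,"y":0,"z":14,"rx":0,"ry":0,"rz":0,"hand":1},{"x":0,"y":0,"z":16,"rx":0,"ry":0,"rz":0,"hand":1},{"x":0,"y":0,"z":16,"rx":0,"ry":0,"rz":0,"hand":1}], force=100)

```text
clock: 13.58
tcp_pos: [0.6457, 0.095, 0.0173]
orientation: [-0.0, 0.043, 0.999, -0.0]
wrist_force: [-5.6, 0.1, 12.6]
finger_gap: 0.0476
```

```bash
python3 -c "
from h import *
st();p=shot('wrist','w13.png');C=wcloud(p)
print('magnet top z',np.percentile(C[300:325,290:350,2],[10,50,90]),'flange',[np.round(C[r,320]) for r in (165,170,200)]);st()"
```

```text
13.57 tcp [645.7  95.   17.3] yaw 175.05 z [-1.e-04 -2.e-04 -1.e+00] F [-5.6  0.1 12.6] T [-0.13  1.2  -0.06] gap 47.6 q [ 0.023  0.564 -0.03   0.977 -0.     0.11 ]
magnet top z [75.46002564 76.19120559 76.89346239] flange [array([590.,  96.,  29.]), array([592.,  96.,  29.]), array([604.,  95.,  36.])]
13.62 tcp [645.7  95.   17.3] yaw 175.05 z [-1.e-04 -2.e-04 -1.e+00] F [-5.3 -1.1 11.6] T [-0.17  1.17 -0.07] gap 47.4 q [ 0.023  0.564 -0.03   0.977 -0.     0.11 ]
```

View pics/w13.png

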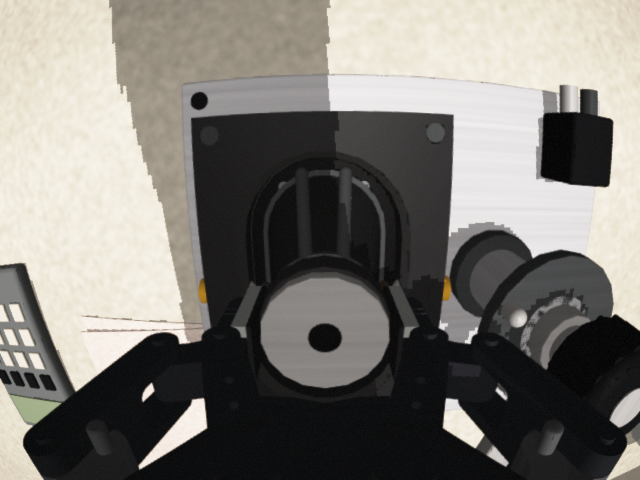

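Emit:
arm_command(motion=[{"x":0,"y":0,"z":-1,"rx":0,"ry":0,"rz":0,"hand":-0.4},{"x":0,"y":0,"z":-1,"rx":0,"ry":0,"rz":0,"hand":-0.4},{"x":0,"y":0,"z":-1,"rx":0,"ry":0,"rz":0,"hand":-0.4},{"x":0,"y":0,"z":-1,"rx":0,"ry":0,"rz":0,"hand":-0.4}])

```text
clock: 14.12
tcp_pos: [0.6462, 0.0949, 0.0161]
orientation: [-0.0, 0.043, 0.999, -0.0]
wrist_force: [-0.4, 0.0, -0.8]
finger_gap: 0.0601
```

```bash
python3 -c "
from h import *
st();p=shot('wrist','w14.png')"
```

```text
14.12 tcp [646.2  94.9  16.1] yaw 175.05 z [-4.e-04 -1.e-04 -1.e+00] F [-0.4  0.  -0.8] T [-0.01 -0.02 -0.03] gap 60.1 q [ 0.023  0.567 -0.029  0.975 -0.     0.11 ]
```

View pics/w14.png

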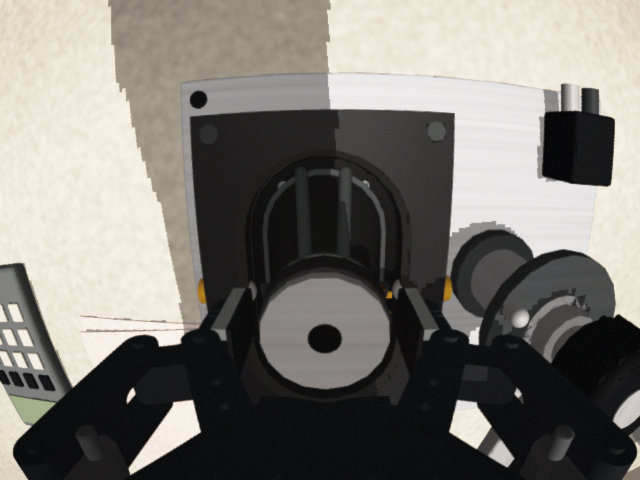

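```bash
python3 -c "
from h import *
go(652.8,184.7,130,176);go(652.8,184.7,69,176)"
```

```text
shift [   1.2   90.  -113.9] rot [-0.   -0.02 -0.96]
shift [  1.2  90.  -52.9] rot [-0.   -0.02 -0.96]
```

Emit:
arm_command(motion=[{"x":0,"y":0,"z":-20,"rx":0,"ry":0,"rz":0,"hand":-0.4},{"x":0,"y":0,"z":-60,"rx":0,"ry":0,"rz":0,"hand":-0.4},{"x":0,"y":0,"z":-110,"rx":0,"ry":0,"rz":0,"hand":-1},{"x":0,"y":0,"z":-114,"rx":0,"ry":0,"rz":0,"hand":-1},{"x":0,"y":0,"z":-114,"rx":0,"ry":0,"rz":0,"hand":-1}])

```text
clock: 14.8
tcp_pos: [0.6465, 0.0949, 0.1305]
orientation: [0.0, 0.043, 0.999, -0.0]
wrist_force: [-0.0, -0.5, -0.4]
finger_gap: 0.0856
```

```bash
python3 -c "
from h import *
st();go(652.8,184.7,130,176);
p=shot('top');print(p['z_map'].shape);W=world(p,mask=np.ones((480,640),bool))*1000
p=shot('wrist','w15.png');C=wcloud(p).reshape(-1,3)
for n,W in(('top',W),('wrist',C)):
    m=W[(np.hypot(W[:,0]-647,W[:,1]-93)<40)&(abs(W[:,2]-76)<4)];print(n,'magnet',len(m),m.mean(0) if len(m) else '')
    m=W[(np.hypot(W[:,0]-653,W[:,1]-184)<40)&(abs(W[:,2]-130.5)<4)];print(n,'knob',len(m),(m.mean(0),cv2.minEnclosingCircle(m[:,:2].astype(np.float32))) if len(m) else '')
"
```

```text
14.8 tcp [646.5  94.9 130.5] yaw 175.05 z [ 7.e-04 -1.e-04 -1.e+00] F [-0.  -0.5 -0.4] T [-0.06 -0.01  0.03] gap 85.6 q [ 0.023  0.491  0.139  1.218 -0.     0.11 ]
shift [ 1.4 90.   0.5] rot [-0.    0.04 -0.95]
(480, 640)
top magnet 150 [645.30415515  82.9430339   76.28117487]
top knob 0 
wrist magnet 4015 [645.37889987  93.41397856  76.16256098]
wrist knob 3325 (array([652.05734551, 180.88833775, 130.13313327]), ((653.6903686523438, 182.90380859375), 20.774372100830078))
```

View pics/w15.png

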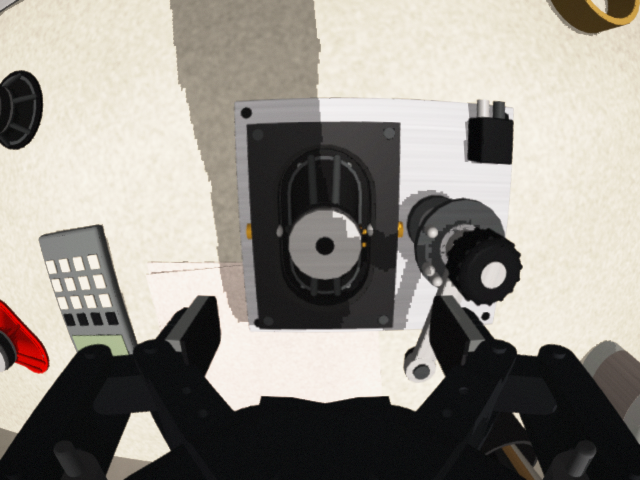

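Emit:
arm_command(motion=[{"x":1.4,"y":50,"z":0,"rx":0,"ry":0,"rz":-1,"hand":-1},{"x":1.4,"y":90,"z":0,"rx":0,"ry":0,"rz":-1,"hand":-1},{"x":1.4,"y":90,"z":10,"rx":0,"ry":0,"rz":-1,"hand":-1},{"x":1.4,"y":90,"z":30,"rx":0,"ry":0,"rz":-1,"hand":-1},{"x":1.4,"y":90,"z":42,"rx":0,"ry":0,"rz":-1,"hand":-1},{"x":1.4,"y":90,"z":42,"rx":0,"ry":0,"rz":-1,"hand":-1}])

```text
clock: 15.65
tcp_pos: [0.6511, 0.1837, 0.0861]
orientation: [-0.002, 0.035, 0.999, -0.0]
wrist_force: [0.1, -0.5, 0.7]
finger_gap: 0.0852
```

```bash
python3 -c "
from h import *
p=shot('wrist','w16.png');st();go(652.8,184.7,69,176)"
```

```text
15.7 tcp [652.  183.9  87.4] yaw 176.0 z [-2.e-03 -5.e-04 -1.e+00] F [ 1.3 -0.4  0.7] T [ 0.03 -0.02  0.01] gap 85.6 q [ 0.157  0.562  0.149  1.159 -0.     0.226]
shift [-0.8  0.8 18.4] rot [-0.04 -0.11  0.  ]
```

View pics/w16.png

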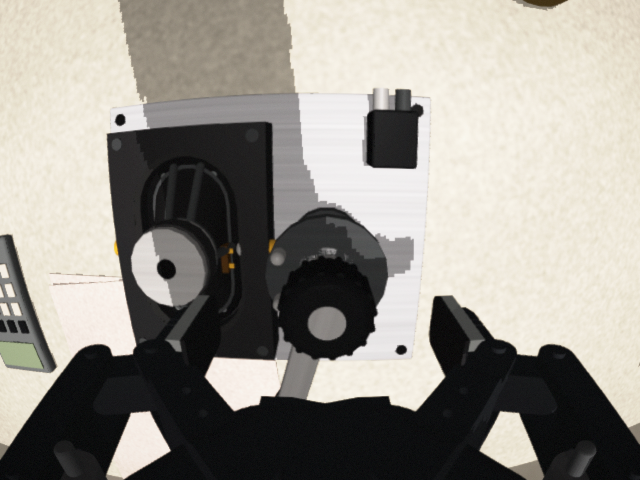

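Emit:
arm_command(motion=[{"x":0,"y":0.3,"z":12,"rx":0,"ry":0,"rz":0,"hand":-1},{"x":0,"y":0.3,"z":18,"rx":0,"ry":0,"rz":0,"hand":-1},{"x":0,"y":0.3,"z":18,"rx":0,"ry":0,"rz":0,"hand":1},{"x":0,"y":0.3,"z":18,"rx":0,"ry":0,"rz":0,"hand":1},{"x":0,"y":0.3,"z":18,"rx":0,"ry":0,"rz":0,"hand":1},{"x":0,"y":0.3,"z":18,"rx":0,"ry":0,"rz":0,"hand":1},{"x":0,"y":0.3,"z":18,"rx":0,"ry":0,"rz":0,"hand":1}], force=60)

```text
clock: 16.58
tcp_pos: [0.653, 0.1845, 0.0712]
orientation: [0.001, 0.035, 0.999, -0.0]
wrist_force: [-1.8, -2.7, 6.0]
finger_gap: 0.0384
```

```bash
python3 -c "
from h import *
p=shot('wrist','w17.png');st()"
```

```text
16.62 tcp [652.9 184.5  71.2] yaw 176.03 z [ 9.e-04 -8.e-04 -1.e+00] F [-1.4 -3.8  4.8] T [-0.73  0.32  0.04] gap 38.6 q [ 1.580e-01  5.710e-01  1.230e-01  1.122e+00 -1.000e-03  2.270e-01]
```

View pics/w17.png

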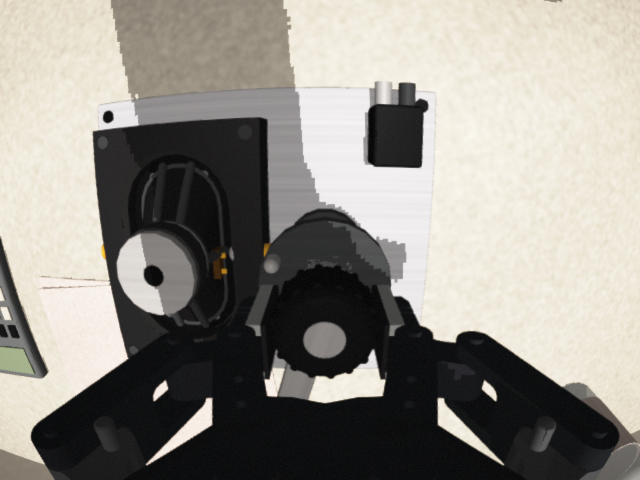

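Emit:
arm_command(motion=[{"x":0,"y":0,"z":-4,"rx":0,"ry":0,"rz":0,"hand":1},{"x":0,"y":0,"z":-8,"rx":0,"ry":0,"rz":0,"hand":1},{"x":0,"y":0,"z":-12,"rx":0,"ry":0,"rz":0,"hand":1},{"x":0,"y":0,"z":-16,"rx":0,"ry":0,"rz":0,"hand":1},{"x":0,"y":0,"z":-20,"rx":0,"ry":0,"rz":0,"hand":1},{"x":0,"y":0,"z":-20,"rx":0,"ry":0,"rz":0,"hand":1}], force=80)

```text
clock: 17.38
tcp_pos: [0.6527, 0.1845, 0.089]
orientation: [-0.001, 0.035, 0.999, -0.0]
wrist_force: [3.4, -3.7, -9.0]
finger_gap: 0.0381
```

```bash
python3 -c "
from h import *
p=shot('wrist','w18.png');st();C=wcloud(p);print('knobtop',np.percentile(C[330:345,315:335,2],[10,50,90]))
p=shot('scene');W=world(p,mask=np.ones((480,640),bool))*1000
cv2.imwrite('pics/s18.png',cv2.cvtColor(cv2.resize(p['image'][260:420,290:470],None,fx=4,fy=3.7,interpolation=cv2.INTER_CUBIC),cv2.COLOR_RGB2BGR))
m=W[(abs(W[:,0]-725)<25)&(abs(W[:,1]-155)<25)&(W[:,2]>70)];print('bar top z',np.percentile(m[:,2],[10,50,90]) if len(m) else 0);st()"
```

```text
17.43 tcp [652.7 184.5  89. ] yaw 176.02 z [-1.e-03 -9.e-04 -1.e+00] F [ 4.7 -3.7 -8.8] T [-0.68 -0.89  0.04] gap 38.0 q [ 1.580e-01  5.620e-01  1.520e-01  1.162e+00 -1.000e-03  2.270e-01]
knobtop [148.18014387 148.76692844 149.52093516]
bar top z [111.13296686 441.39643678 572.98813432]
17.48 tcp [652.8 184.5  89. ] yaw 176.02 z [-8.e-04 -9.e-04 -1.e+00] F [ 4.7 -3.1 -9.2] T [-0.69 -0.95  0.01] gap 37.8 q [ 1.580e-01  5.620e-01  1.520e-01  1.162e+00 -1.000e-03  2.270e-01]
```

View pics/s18.png

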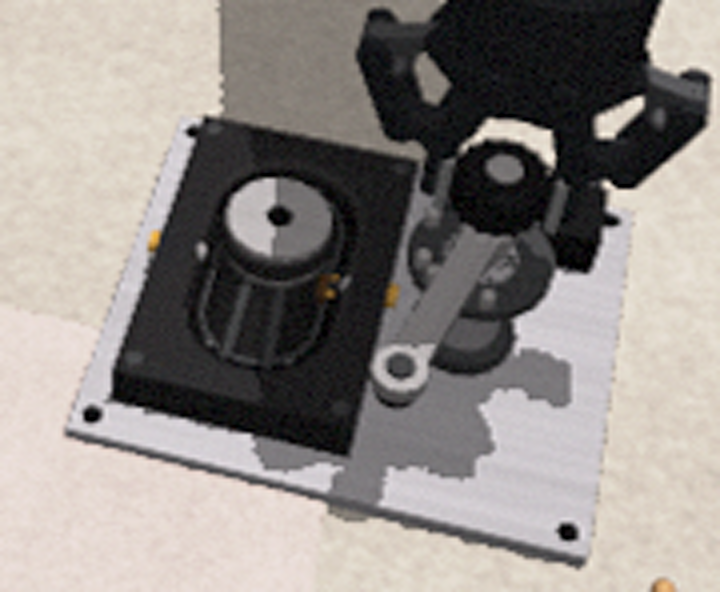

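Emit:
arm_command(motion=[{"x":0,"y":0,"z":0,"rx":0,"ry":0,"rz":5,"hand":1},{"x":0,"y":0,"z":0,"rx":0,"ry":0,"rz":14,"hand":1},{"x":0,"y":0,"z":0,"rx":0,"ry":0,"rz":23,"hand":1},{"x":0,"y":0,"z":0,"rx":0,"ry":0,"rz":32,"hand":1},{"x":0,"y":0,"z":0,"rx":0,"ry":0,"rz":41,"hand":1},{"x":0,"y":0,"z":0,"rx":0,"ry":0,"rz":50,"hand":1},{"x":0,"y":0,"z":0,"rx":0,"ry":0,"rz":59,"hand":1},{"x":0,"y":0,"z":0,"rx":0,"ry":0,"rz":68,"hand":1},{"x":0,"y":0,"z":0,"rx":0,"ry":0,"rz":75,"hand":1},{"x":0,"y":0,"z":0,"rx":0,"ry":0,"rz":75,"hand":1}])

```text
clock: 18.73
tcp_pos: [0.6528, 0.1846, 0.0891]
orientation: [0.0, 0.636, 0.771, -0.0]
wrist_force: [5.1, -4.2, -10.1]
finger_gap: 0.038
```

```bash
cat > bar.py <<'E'
from h import *
import sys
st()
p=shot('scene');W=world(p,mask=np.ones((480,640),bool)).reshape(-1,3)*1000 if 0 else None
p2=p;W=world(p,mask=np.ones((480,640),bool))*1000
cv2.imwrite('pics/'+sys.argv[1],cv2.cvtColor(cv2.resize(p['image'][260:420,290:470],None,fx=4,fy=3.7,interpolation=cv2.INTER_CUBIC),cv2.COLOR_RGB2BGR))
r=np.hypot(W[:,0]-653.5,W[:,1]-183)
zb=float(sys.argv[2])
m=W[(r>40)&(r<105)&(abs(W[:,2]-zb)<4)]
print(len(m));
if len(m)>10:
    c=m.mean(0);print('bar mean',np.round(c,1),'dir',np.degrees(np.arctan2(c[1]-183,c[0]-653.5)),'want -94.2')
    e=m[np.hypot(m[:,0]-653.5,m[:,1]-183)>80].mean(0);print('end',np.round(e,1),np.degrees(np.arctan2(e[1]-183,e[0]-653.5)))
E
python3 bar.py s19.png 110.5
```

```text
18.73 tcp [652.8 184.6  89.1] yaw 100.96 z [-6.e-04 -7.e-04 -1.e+00] F [  5.1  -4.2 -10.1] T [-0.67 -0.96 -0.01] gap 38.0 q [ 1.580e-01  5.620e-01  1.520e-01  1.162e+00 -1.000e-03  1.537e+00]
309
bar mean [649.1 113.2 110.5] dir -93.63430490964654 want -94.2
end [648.   94.4 111.2] -93.54079884874184
```

View pics/s19.png

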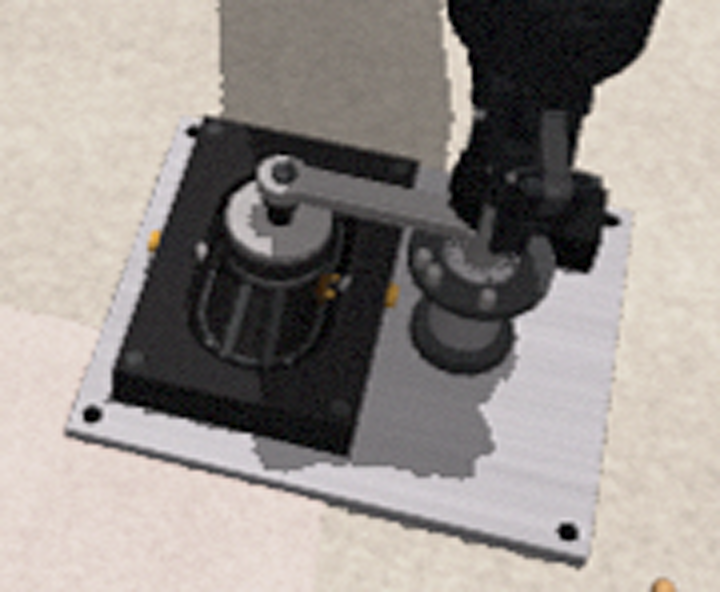

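Emit:
arm_command(motion=[{"x":0,"y":0,"z":4,"rx":0,"ry":0,"rz":0,"hand":1},{"x":0,"y":0,"z":8,"rx":0,"ry":0,"rz":0,"hand":1},{"x":0,"y":0,"z":12,"rx":0,"ry":0,"rz":0,"hand":1},{"x":0,"y":0,"z":16,"rx":0,"ry":0,"rz":0,"hand":1},{"x":0,"y":0,"z":19,"rx":0,"ry":0,"rz":0,"hand":1},{"x":0,"y":0,"z":21.5,"rx":0,"ry":0,"rz":0,"hand":1},{"x":0,"y":0,"z":21.5,"rx":0,"ry":0,"rz":0,"hand":1},{"x":0,"y":0,"z":21.5,"rx":0,"ry":0,"rz":0,"hand":1}])

```text
clock: 19.77
tcp_pos: [0.653, 0.1848, 0.0712]
orientation: [0.001, 0.636, 0.772, 0.001]
wrist_force: [-1.8, -5.5, 12.3]
finger_gap: 0.0382
```

```bash
python3 bar.py s20.png 92.5; python3 -c "
from h import *
p=shot('wrist','w20.png');C=wcloud(p);print('knobtop',np.percentile(C[330:345,315:335,2],[10,50,90]));st()"
```

```text
19.77 tcp [653.  184.8  71.2] yaw 101.04 z [ 2.2e-03 -4.0e-04 -1.0e+00] F [-1.8 -5.5 12.3] T [-1.21  0.72 -0.05] gap 38.2 q [ 1.580e-01  5.700e-01  1.210e-01  1.120e+00 -1.000e-03  1.536e+00]
301
bar mean [649.1 113.2  92.8] dir -93.6458774925024 want -94.2
end [648.1  94.2  93.2] -93.50937864969143
knobtop [130.55061533 131.19928054 131.96322936]
19.88 tcp [653.1 184.8  71.2] yaw 101.04 z [ 2.2e-03 -4.0e-04 -1.0e+00] F [-2.2 -5.4 10.2] T [-1.23  0.76 -0.07] gap 38.1 q [ 1.580e-01  5.700e-01  1.210e-01  1.120e+00 -1.000e-03  1.536e+00]
```

View pics/s20.png

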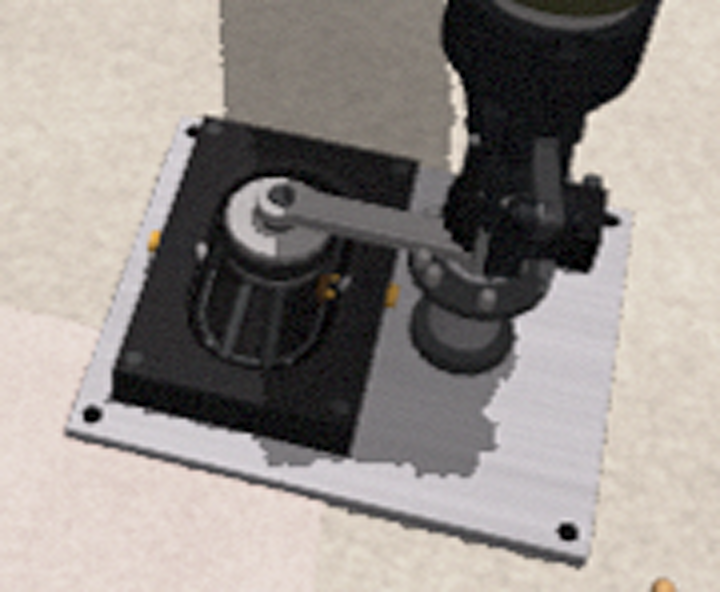

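Emit:
arm_command(motion=[{"x":0,"y":0,"z":1.5,"rx":0,"ry":0,"rz":0,"hand":1},{"x":0,"y":0,"z":2.5,"rx":0,"ry":0,"rz":0,"hand":1},{"x":0,"y":0,"z":2.5,"rx":0,"ry":0,"rz":0,"hand":1}])

```text
clock: 20.25
tcp_pos: [0.6531, 0.1848, 0.0711]
orientation: [0.002, 0.636, 0.772, 0.001]
wrist_force: [-6.3, -6.3, 22.1]
finger_gap: 0.0381
```

```bash
python3 -c "
from h import *
st();p=shot('wrist');C=wcloud(p);print('knobtop',np.percentile(C[330:345,315:335,2],[10,50,90]));st()"
```

```text
20.25 tcp [653.1 184.8  71.1] yaw 101.03 z [ 3.7e-03 -4.0e-04 -1.0e+00] F [-6.3 -6.3 22.1] T [-1.42  1.77 -0.14] gap 38.1 q [ 1.580e-01  5.690e-01  1.190e-01  1.117e+00 -1.000e-03  1.536e+00]
knobtop [130.51360983 131.21367295 131.89718009]
20.3 tcp [653.1 184.8  71.1] yaw 101.04 z [ 3.7e-03 -3.0e-04 -1.0e+00] F [-6.9 -6.  21. ] T [-1.52  1.73 -0.03] gap 38.3 q [ 1.580e-01  5.690e-01  1.190e-01  1.117e+00 -1.000e-03  1.536e+00]
```

Emit:
arm_command(motion=[{"x":0,"y":0,"z":-4,"rx":0,"ry":0,"rz":0,"hand":1},{"x":0,"y":0,"z":-4.5,"rx":0,"ry":0,"rz":0,"hand":-0.3},{"x":0,"y":0,"z":-4.5,"rx":0,"ry":0,"rz":0,"hand":-0.5},{"x":0,"y":0,"z":-4.5,"rx":0,"ry":0,"rz":0,"hand":-0.5},{"x":0,"y":0,"z":-4.5,"rx":0,"ry":0,"rz":0,"hand":-0.5}])

```text
clock: 20.92
tcp_pos: [0.6525, 0.1854, 0.0706]
orientation: [-0.0, 0.636, 0.772, -0.0]
wrist_force: [0.3, -0.1, 0.2]
finger_gap: 0.0643
```

```bash
python3 -c "
from h import *
st();p=shot('wrist','w22.png');C=wcloud(p);print('knobtop',np.percentile(C[330:345,315:335,2],[10,50,90]))"
```

```text
20.93 tcp [652.5 185.4  70.6] yaw 101.07 z [-4.e-04  3.e-04 -1.e+00] F [ 0.3 -0.1  0.2] T [ 0.02 -0.02  0.03] gap 64.3 q [0.158 0.572 0.123 1.122 0.    1.536]
knobtop [131.01502262 131.84799808 132.62925737]
```

View pics/w22.png

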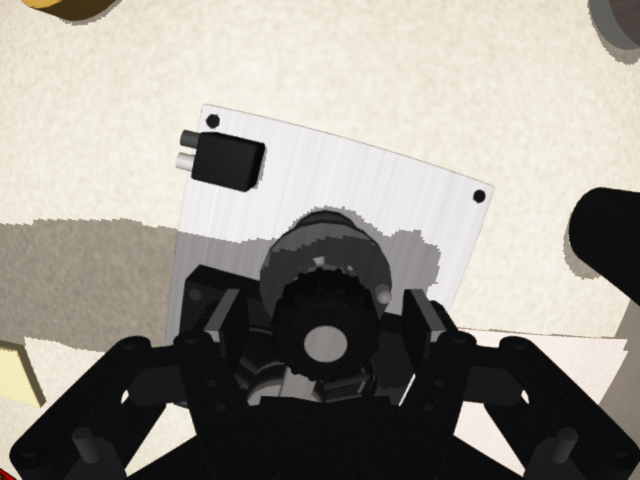

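Emit:
arm_command(motion=[{"x":0,"y":0,"z":-15,"rx":0,"ry":0,"rz":0,"hand":-0.5},{"x":0,"y":0,"z":-60,"rx":0,"ry":0,"rz":0,"hand":-0.5},{"x":0,"y":0,"z":-110,"rx":0,"ry":0,"rz":0,"hand":-0.5},{"x":0,"y":-40,"z":-130,"rx":0,"ry":0,"rz":0,"hand":-0.5},{"x":0,"y":-90,"z":-130,"rx":0,"ry":0,"rz":0,"hand":-0.5},{"x":0,"y":-140,"z":-130,"rx":0,"ry":0,"rz":0,"hand":-0.5},{"x":0,"y":-180,"z":-130,"rx":0,"ry":0,"rz":0,"hand":-0.5},{"x":0,"y":-180,"z":-130,"rx":0,"ry":0,"rz":0,"hand":-0.5},{"x":0,"y":-180,"z":-130,"rx":0,"ry":0,"rz":0,"hand":-0.5}])

```text
clock: 22.1
tcp_pos: [0.4772, 0.1507, 0.2022]
orientation: [0.001, 0.636, 0.772, 0.001]
wrist_force: [0.7, 0.1, 0.5]
finger_gap: 0.0638
```

```bash
python3 bar.py s23z.png 92.5; python3 -c "
from h import *
for n in('scene','top'):
    p=shot(n,n+'23.png');W=world(p,mask=np.ones((480,640),bool))*1000
    def s(c,r,z,t=3):
        m=W[(np.hypot(W[:,0]-c[0],W[:,1]-c[1])<r)&(abs(W[:,2]-z)<t)];return len(m),np.round(m.mean(0),1) if len(m) else None
    print(n,'magnet',s((647,93),27,76),'knob',s((653.5,183.5),24,130.5),'bar',s((650,130),25,92.5),'round',s((490,-200),40,52),)
"
```

```text
22.1 tcp [477.2 150.7 202.2] yaw 101.04 z [ 3.e-03  4.e-04 -1.e+00] F [0.7 0.1 0.5] T [ 0.02 -0.01 -0.01] gap 63.8 q [ 0.145  0.166 -0.143  1.259 -0.     1.523]
302
bar mean [649.6 113.8  93.3] dir -93.2530824938245 want -94.2
end [648.6  94.   93.8] -93.15203470248045
scene magnet (243, array([654.1,  92. ,  76.3])) knob (339, array([655.4, 184.4, 131. ])) bar (230, array([650.2, 130.3,  93.1])) round (279, array([ 497.6, -212.1,   52.7]))
top magnet (228, array([642.1,  92.3,  76.3])) knob (274, array([652.8, 185.1, 131. ])) bar (164, array([648.3, 129.8,  93.3])) round (350, array([ 495.9, -211.9,   52.3]))
```

View pics/scene23.png

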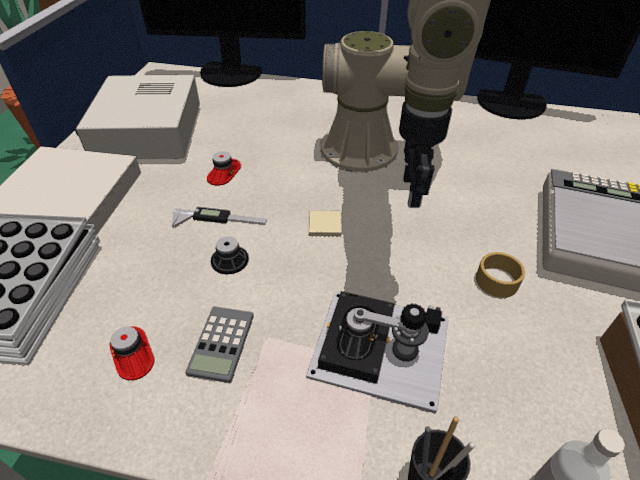

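View pics/s23z.png

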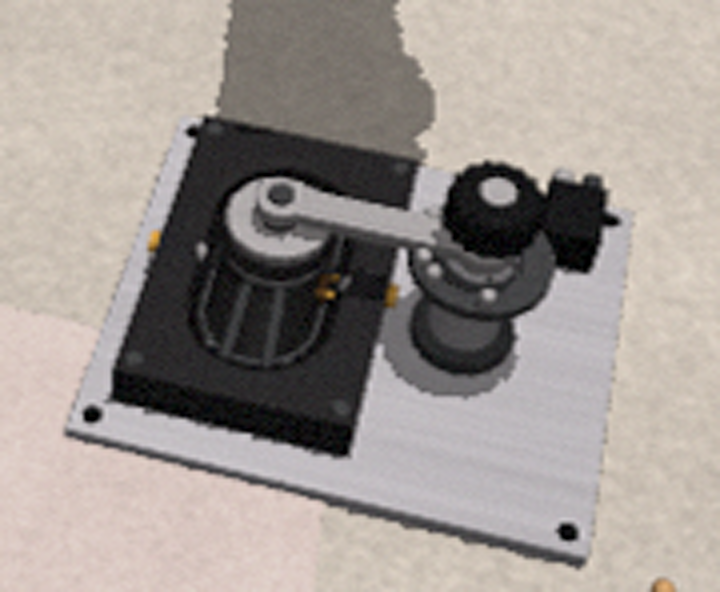

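Knob and bar read about 0.4 mm higher than at the start, possibly spring-back on release. There's plenty of time, so I'll press the knob from above with shut fingers.

```bash
python3 -c "
from h import *
go(652.8,184.7,150,101)"
```

```text
shift [ -0.2 178.7  51.3] rot [0.05 0.   0.04]
```

Emit:
arm_command(motion=[{"x":0,"y":50,"z":0,"rx":0,"ry":0,"rz":0,"hand":1},{"x":0,"y":100,"z":10,"rx":0,"ry":0,"rz":0,"hand":1},{"x":0,"y":150,"z":30,"rx":0,"ry":0,"rz":0,"hand":1},{"x":0,"y":179,"z":51,"rx":0,"ry":0,"rz":0,"hand":1},{"x":0,"y":179,"z":70,"rx":0,"ry":0,"rz":0,"hand":1},{"x":0,"y":179,"z":85,"rx":0,"ry":0,"rz":0,"hand":1},{"x":0,"y":179,"z":92,"rx":0,"ry":0,"rz":0,"hand":1},{"x":0,"y":179,"z":92,"rx":0,"ry":0,"rz":0,"hand":1}])

```text
clock: 23.25
tcp_pos: [0.6514, 0.1848, 0.1088]
orientation: [-0.0, 0.636, 0.772, -0.0]
wrist_force: [0.3, -0.2, 0.1]
finger_gap: -0.0001
```

```bash
python3 -c "
from h import *
st();go(652.8,184.7,101,101);p=shot('wrist','w24.png')"
```

```text
23.25 tcp [651.4 184.8 108.8] yaw 101.05 z [-4.e-04 -2.e-04 -1.e+00] F [ 0.3 -0.2  0.1] T [ 0.03 -0.01  0.04] gap -0.1 q [ 0.158  0.549  0.18   1.202 -0.     1.536]
shift [-0.4  1.4  7.8] rot [-0.03  0.01  0.05]
```

View pics/w24.png

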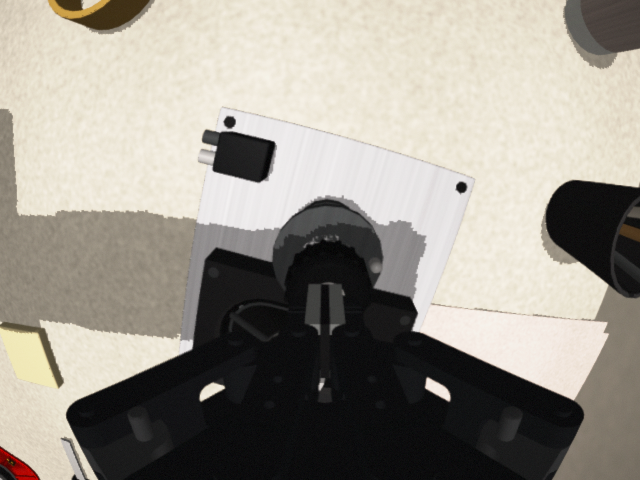

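Emit:
arm_command(motion=[{"x":0,"y":1,"z":5,"rx":0,"ry":0,"rz":0,"hand":1},{"x":0,"y":1,"z":8,"rx":0,"ry":0,"rz":0,"hand":1},{"x":0,"y":1,"z":10,"rx":0,"ry":0,"rz":0,"hand":1},{"x":0,"y":1,"z":11.5,"rx":0,"ry":0,"rz":0,"hand":1},{"x":0,"y":1,"z":11.5,"rx":0,"ry":0,"rz":0,"hand":1}])

```text
clock: 23.92
tcp_pos: [0.6532, 0.1851, 0.1004]
orientation: [0.001, 0.636, 0.772, 0.001]
wrist_force: [-3.1, -0.5, 12.4]
finger_gap: -0.0003
```

```bash
python3 bar.py s25.png 92.5
```

```text
23.93 tcp [653.2 185.1 100.4] yaw 101.05 z [ 3.e-03  3.e-04 -1.e+00] F [-3.1 -0.5 12.4] T [-0.19  0.76 -0.04] gap -0.3 q [ 0.158  0.554  0.166  1.181 -0.     1.536]
305
bar mean [649.3 113.4  92.8] dir -93.45221726358714 want -94.2
end [648.2  94.2  93.4] -93.42241832076957
```

Emit:
arm_command(motion=[{"x":0,"y":0,"z":-10,"rx":0,"ry":0,"rz":0,"hand":1},{"x":0,"y":0,"z":-50,"rx":0,"ry":0,"rz":0,"hand":1},{"x":0,"y":-30,"z":-90,"rx":0,"ry":0,"rz":0,"hand":1},{"x":0,"y":-80,"z":-105,"rx":0,"ry":0,"rz":0,"hand":1},{"x":0,"y":-130,"z":-105,"rx":0,"ry":0,"rz":0,"hand":1},{"x":0,"y":-180,"z":-105,"rx":0,"ry":0,"rz":0,"hand":1},{"x":0,"y":-180,"z":-105,"rx":0,"ry":0,"rz":0,"hand":1},{"x":0,"y":-180,"z":-105,"rx":0,"ry":0,"rz":0,"hand":1}])

```text
clock: 24.98
tcp_pos: [0.4769, 0.1507, 0.2031]
orientation: [0.001, 0.636, 0.772, 0.001]
wrist_force: [0.2, 0.1, 0.9]
finger_gap: -0.0002
```

```bash
python3 bar.py s26.png 92.5; python3 -c "
from h import *
for n in('scene','top'):
    p=shot(n,n+'26.png');W=world(p,mask=np.ones((480,640),bool))*1000
    def s(c,r,z,t=3):
        m=W[(np.hypot(W[:,0]-c[0],W[:,1]-c[1])<r)&(abs(W[:,2]-z)<t)];return len(m),np.round(m.mean(0),1) if len(m) else None
    print(n,'magnet',s((647,93),27,76),'knob',s((653.5,183.5),24,130.5),'bar',s((650,130),25,92.5),'round',s((490,-200),40,52),'nest',s((600,75),30,41),'foot/bar end',s((647,93),12,92.5))
"
```

```text
24.98 tcp [476.9 150.7 203.1] yaw 101.04 z [ 2.1e-03  2.0e-04 -1.0e+00] F [0.2 0.1 0.9] T [-0.   -0.01  0.01] gap -0.2 q [ 0.145  0.166 -0.141  1.262 -0.     1.523]
297
bar mean [649.2 113.2  93. ] dir -93.5106169790582 want -94.2
end [648.2  93.9  93.4] -93.37512066451016
scene magnet (251, array([653.9,  92. ,  76.3])) knob (329, array([655. , 184.4, 130.6])) bar (231, array([649.8, 130.4,  92.8])) round (276, array([ 497.5, -212. ,   52.7])) nest (303, array([591.5,  66.3,  41.2])) foot/bar end (86, array([648.5,  94.1,  93.2]))
top magnet (224, array([642. ,  92. ,  76.3])) knob (272, array([652.5, 184.2, 130.5])) bar (184, array([648.7, 130.4,  92.8])) round (356, array([ 495.9, -212. ,   52.4])) nest (332, array([595.5,  70.5,  41.1])) foot/bar end (70, array([645.7,  94.5,  93.1]))
```

View pics/top26.png

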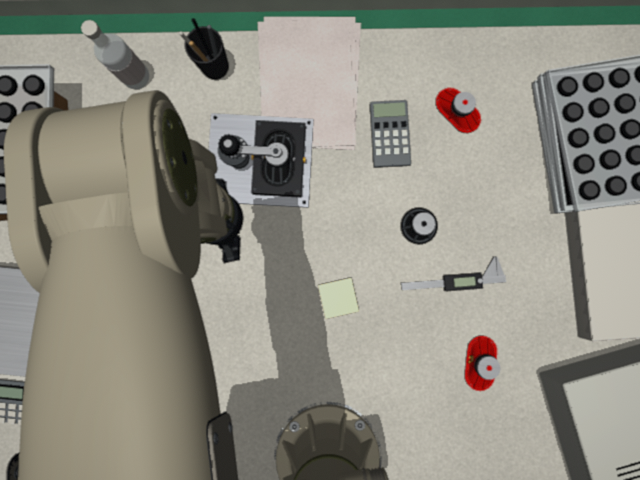

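The knob now reads 130.5 mm and the bar 92.8 mm, so the clamp is fully down and stays down. The magnet is at 76.3 mm, so the driver is home. Nothing else on the desk has moved, so I'm handing in.

```bash
python3 -c "
from h import *
print(hand_in());print(get_state()['clock'])"
```

```text
the job is handed in; nothing more can be done
None
the job is handed in; nothing more can be done
```

The oval driver is seated in the jig and clamped by its magnet, and I handed the job in at about 25 s of the 58 s allowed. I pressed the driver past the spring balls. Then I pulled the knob up 18 mm, turned it 75° clockwise and pushed it back down to its stop.

**Last checks, arm clear:**

| Check | Measured | Expected |
|---|---|---|
| Magnet top | 76.3 mm | 76 mm (driver home) |
| Knob top | 130.5 mm | 130.5 mm (clamp down) |
| Bar top | 92.8 mm | 92.5 mm |
| Bar direction error | under 1° | 0° (pointing over the cutout) |

In the last top picture the round driver, calculator, caliper and red look-alikes are where they started. The arm hides the tape there, but the scene picture after the first clamping showed it in place.

**What disagreed or needed mending:**
- **Fingertip position:** the real fingertips are about 30 mm behind the reported TCP. Because of this the first grasp closed on top of the magnet, at about 6 N, without moving the driver. I measured the offset and allowed for it from then on.
- **Knob spring-back:** after I first let go, the knob read about 0.5 mm high. I pressed it once more from above with the fingers shut, at about 12 N, and it then stayed fully down.

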